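Make up the order box in the plate-carving shop

ROBOT

A 7-joint arm with a two-finger parallel gripper is mounted at the origin on the work surface. World frame = base frame: x ahead of the robot, y to its left, z up, the work surface at z = 0. Lengths are in m, angles in rad, forces in N, time in s.
With the tool pointing down it reaches from about 0.4 to 0.85 m from the base axis. Payload 4.5 kg.
Tool frame: the origin (TCP) lies between the finger pads; the fingertips stand r.tip_reach ahead of it and the grasp point (between the pads) lies 3 mm ahead of it (r.tip_reach is the distance from the TCP to the fingertips, in m); z points along the fingers, y is the line along which they close (so a half turn about z gives the same grasp; the last joint's range is limited). The gripper opens to 88 mm and grips with 3 to 60 N. Pads are 18 mm wide; open, the fingers measure 123 mm over their backs; the gripper's body (75 mm by 187 mm) begins 45 mm behind the grasp point.
Start: joints at [-1.114, 0.689, -0.195, 1.565, 0.157, 0.902, -0.215], TCP at [0.256, 0.57, 0.261] pointing down, gripper open.
Joint ranges: [-3.01, 3.01], [-0.46, 2.08], [-1.47, 1.51], [0.13, 2.56], [-1, 4.14], [0.04, 2.09], [-2.66, 2.66]. Speed limits (rad/s): [2.57, 2.57, 3.14, 3.14, 3.14, 3.14, 3.14].

INTERFACE

Orientations are given as a unit quaternion [x, y, z, w].
In Python, from plant import r gives the robot as it stands.
- The arm moves only by the tool step_arm, never from a script. Its argument "motion" is a list of rows, each an object with "dp": the shift along the tool's x, y, z in mm, a list of three; "twist": the turn, a rotation vector about the tool's x, y, z in rad, a list of three; "hand": the opening, from -1 (shut) to 1 (fully open). In form: [{"dp": [dx, dy, dz], "twist": [rx, ry, rz], "hand": hand}, ...]. A call has 1 to 5 rows; each row is the pose to reach, as a shift and turn from the pose commanded when the call began, along the tool's axes at that moment; what a row does not reach only later rows make up. A row lasts 1/8 s, in which the tool goes at most 62.5 mm and 10.7 degrees, less where a joint would pass 70% of its speed; a pose out of reach is approached as far as the arm can. A call with a gripper value outside its range is refused whole. The fingers move at their own pace and stop on an object; "force" is the grip in N (left out, the last holds). Time passes only in rows, so rows that repeat a pose let the fingers close. It gives the time, the measured TCP pose, the force, the opening and the grip force at its end, in the units of the state.
- r.get_state(): the state, without advancing time (a new reading comes with each control period).
- r.snapshot(name): name is "side" or "top"; returns a dict with "pixels" (480x640x3 uint8, red, green, blue), "depth" (480x640 float32, m along the optical axis (not along the pixel's ray), 0 where there is no reading), "fx", "fy", "cx", "cy" (pixels), "D" ([k1, k2, p1, p2, k3] as OpenCV has them; the pictures are not rectified), "xyz" and "orientation" of the camera in the world. Camera axes: x right, y down, z forward; pixel columns grow to the right and rows downward; lengths in m; the calibration is good to about 2 mm. A picture is of the moment at which its call begins.
- r.finish_job(): hands the job in; it is judged then, once.
Trained networks look in the newest picture that a camera, given by its name, has taken for a name from the list of things; names that differ only in an ending like _2 or _b are one class to them, and where a whole thing is asked for, a point or a joint stands for the part that bears it (a point fixed in the world has none). Each returns a list of dicts, best first, with "score" (0 to 1); they miss things now and then, are a little off and sometimes report something else, mostly with a low value. They report only what shows in the picture. A call takes as long as a camera call.
- r.search_frame(camera, thing): "at" ([x, y, z] in m, in the coordinates of the camera as it stood for that picture, good to about 4 mm: the middle of the surface that is visible of it).
The state is a dict: "clock": time; "q": joint angles; "qd": joint speeds; "joint_torque": joint torques, N m; "tool_pos": TCP position; "eef_rot": TCP orientation; "contact_force": force on the tool from outside, world axes, zero at the start; "moment": the same for the moment, N m; "opening": opening from 0.0 (shut) to 1.0 (fully open); "finger_force": force on a finger pad.
Only numpy, scipy, OpenCV 4.12 (cv2) and the standard library are available. Lean on these libraries where they do the work, as an engineer would, in place of code of your own. Each camera call takes 0.05 s, during which the arm holds its last target. There are 200 camera calls.

TASK

Make up the customer's order box: stand every steel-soled wooden block and wax tin upright on the floor of its narrow compartment, in one row side by side, and pour all the walnut plugs from the metal cup into its wide bin. Then stand the empty cup upright in the middle of the cork mat, and leave the other tools on the bench where they are.

Things in the scene. Friction and masses are not known exactly. Their poses are not given: they have to be found in the camera images.
- box: open plywood order box, fixed, 171 (x) x 228 (y) mm, origin at the centre of its underside; floor 6 mm thick, walls 5 mm. A wall along y at x = -12 mm divides it into a narrow compartment at -x (inside x -80.5 to -14.5, y -109 to 109 mm; its walls and the divider reach 34 mm above the bench) and a wide bin at +x (inside x -9.5 to 80.5, y -109 to 109 mm; outer walls reach 50 mm)
- box_row (a point): centre of the inner floor of the narrow compartment, 6 mm above the bench; axes as the box
- box_bin (a point): centre of the inner floor of the wide bin, 6 mm above the bench; axes as the box
- cup: round straight metal cup, 64 mm outside diameter, 90 mm high, wall 3 mm, bottom 4 mm, holding the plugs; origin at the centre of its underside, z up through the mouth
- cup_rim (a point): centre of the cup's mouth, 90 mm above its origin
- mat: round cork mat fixed to the bench, 110 mm across, 5 mm thick; origin at the centre of its underside
- block_a: beech block with a heavy 10 mm steel sole, standing upright: 60 (x) x 34 (y) x 60 (z) mm; origin at the centre of its underside; may be absent
- block_b: beech block with a heavy 10 mm steel sole, standing upright: 60 (x) x 38 (y) x 60 (z) mm; origin at the centre of its underside; may be absent
- block_c: beech block with a heavy 10 mm steel sole, standing upright: 60 (x) x 42 (y) x 60 (z) mm; origin at the centre of its underside; may be absent
- tin_a: round metal wax tin, standing upright: 46 mm diameter, 60 mm high; origin at the centre of its underside; may be absent
- tin_b: round metal wax tin, standing upright: 46 mm diameter, 60 mm high; origin at the centre of its underside; may be absent
- plug0: dark walnut plug, a short cylinder 21 mm in diameter and 18 mm long, origin at its centre, z along its axis; starts in the cup; may be absent
- plug1: dark walnut plug, a short cylinder 21 mm in diameter and 18 mm long, origin at its centre, z along its axis; starts in the cup; may be absent
- plug2: dark walnut plug, a short cylinder 21 mm in diameter and 18 mm long, origin at its centre, z along its axis; starts in the cup; may be absent
- plug3: dark walnut plug, a short cylinder 21 mm in diameter and 18 mm long, origin at its centre, z along its axis; starts in the cup; may be absent
- plug4: dark walnut plug, a short cylinder 21 mm in diameter and 18 mm long, origin at its centre, z along its axis; starts in the cup; may be absent
- plug5: dark walnut plug, a short cylinder 21 mm in diameter and 18 mm long, origin at its centre, z along its axis; starts in the cup; may be absent
- plug6: dark walnut plug, a short cylinder 21 mm in diameter and 18 mm long, origin at its centre, z along its axis; starts in the cup; may be absent
- plug7: dark walnut plug, a short cylinder 21 mm in diameter and 18 mm long, origin at its centre, z along its axis; starts in the cup; may be absent
- hammer: hammer lying on the bench, a bystander; origin under the tool
- knife: slim hand tool with a round handle lying on the bench, a bystander; origin under the tool

How it is judged:
On the way:
1. the cup is tipped to pour over the wide bin (angle between cup's own z axis and vertical above 1.2 rad and horizontal distance between cup_rim and box_bin below 0.12 m), for 0.2 s.
At the end, for the whole second after the job is handed in: At rest: each block and tin upright (0.12 rad), its centre in the narrow compartment, underside within 6 mm of the floor; each plug centre in the wide bin, under 44 mm above its floor; the cup upright (0.1 rad) on the mat, centres within 30 mm. Bystanders moved under 30 mm (x of block_a in the frame of box_row between -0.033 and 0.033 m and y of block_a in the frame of box_row between -0.109 and 0.109 m and z of each of block_a, block_b, block_c, tin_a, tin_b in the frame of box_row below 0.006 m and angle between each of block_a, block_b, block_c, tin_a, tin_b's own z axis and vertical below 0.12 rad and linear speed of each of block_a, block_b, block_c, tin_a, tin_b, plug0, plug1, plug2, plug3, plug4, plug5, plug6, plug7, cup below 0.03 m/s and x of block_b in the frame of box_row between -0.033 and 0.033 m and y of block_b in the frame of box_row between -0.109 and 0.109 m and x of block_c in the frame of box_row between -0.033 and 0.033 m and y of block_c in the frame of box_row between -0.109 and 0.109 m and x of tin_a in the frame of box_row between -0.033 and 0.033 m and y of tin_a in the frame of box_row between -0.109 and 0.109 m and x of tin_b in the frame of box_row between -0.033 and 0.033 m and y of tin_b in the frame of box_row between -0.109 and 0.109 m and x of plug0 in the frame of box_bin between -0.045 and 0.045 m and y of plug0 in the frame of box_bin between -0.109 and 0.109 m and z of each of plug0, plug1, plug2, plug3, plug4, plug5, plug6, plug7 in the frame of box_bin below 0.044 m and x of plug1 in the frame of box_bin between -0.045 and 0.045 m and y of plug1 in the frame of box_bin between -0.109 and 0.109 m and x of plug2 in the frame of box_bin between -0.045 and 0.045 m and y of plug2 in the frame of box_bin between -0.109 and 0.109 m and x of plug3 in the frame of box_bin between -0.045 and 0.045 m and y of plug3 in the frame of box_bin between -0.109 and 0.109 m and x of plug4 in the frame of box_bin between -0.045 and 0.045 m and y of plug4 in the frame of box_bin between -0.109 and 0.109 m and x of plug5 in the frame of box_bin between -0.045 and 0.045 m and y of plug5 in the frame of box_bin between -0.109 and 0.109 m and x of plug6 in the frame of box_bin between -0.045 and 0.045 m and y of plug6 in the frame of box_bin between -0.109 and 0.109 m and x of plug7 in the frame of box_bin between -0.045 and 0.045 m and y of plug7 in the frame of box_bin between -0.109 and 0.109 m and horizontal distance between cup and mat below 0.03 m and angle between cup's own z axis and vertical below 0.1 rad and height (world z) of cup below 0.012 m); the robot touches nothing.
It fails at once if a bystander tool is moved more than 30 mm (distance of any of hammer, knife from where it was at the start of the episode above 0.03 m).
Of block_a, block_b, block_c, tin_a, tin_b only 4 to 5 are there at a start; the rules pass over those that are not, and their reading is None.
Of plug4, plug5, plug6, plug7 only 1 to 4 are there at a start; the rules pass over those that are not, and their reading is None.
At some moment in a run one of block_a, block_b, block_c may be knocked a few centimetres aside while the robot is not near it.
It also fails if it takes over 210 s, if anything falls off the work surface, if the arm or the gripper's body presses on something with over 40 N, if the wrist force passes 120 N, or if a joint passes its speed limit or range.

## Working session

There is one attempt and no reset: what is moved stays moved. The work goes in short steps, Python scripts to look and compute and a tool call to move; the robot and the scene stay as the last step left them, time stands still between calls to the robot, and variables do not carry over. Pictures are saved under pics/ and viewed, at most 14 in all, crops included, and the job is handed in when it is done.

Besides the shell and the picture viewer there is one more tool, called after "Request:" as name(argument=value, ...) on one line, values as JSON. step_arm: Moves the arm, as the interface text tells. Its arguments: {"type":"object","properties":{"motion":{"type":"array"},"force":{"type":"number"}},"required":["motion"]}

```bash
ls; mkdir -p pics
cat > h.py <<'E'
from plant import r
import numpy as np, cv2
from scipy.spatial.transform import Rotation as R
def cloud(s):
    K=np.array([[s['fx'],0,s['cx']],[0,s['fy'],s['cy']],[0,0,1]]);
    v,u=np.mgrid[0:480,0:640]; p=np.stack([u,v],-1).reshape(-1,1,2).astype(float)
    n=cv2.undistortPoints(p,K,np.array(s['D'],float)).reshape(480,640,2)
    d=s['depth']; c=np.dstack([n*d[...,None],d])
    w=c@R.from_quat(s['orientation']).as_matrix().T+np.array(s['xyz']); w[d==0]=np.nan
    return w
def towld(s,at): return R.from_quat(s['orientation']).apply(at)+np.array(s['xyz'])
def save(s,n): cv2.imwrite('pics/'+n+'.png',s['pixels'][...,::-1])
E
python3 - <<'E'
from h import *
print(r.get_state(), r.tip_reach)
for c in ['top','side']:
    s=r.snapshot(c); save(s,c+'0'); w=cloud(s); np.save(c+'0.npy',w)
    print(c,s['xyz'],s['orientation'],s['fx'])
    for t in ['box','cup','mat','block_a','block_b','block_c','tin_a','plug0','hammer','knife']:
        for d in r.search_frame(c,t): print(t,round(d['score'],2),np.round(towld(s,d['at']),3))
E
```

```text
pics
{'clock': 0.0, 'q': array([-1.11418996,  0.68995688, -0.1945224 ,  1.56634848,  0.15730038,
        0.90250544, -0.21509676]), 'qd': array([-1.57461369e-03,  5.07586036e-04, -1.45719284e-03, -4.60613812e-04,
        9.97283076e-05, -1.10546447e-03, -2.33100308e-04]), 'joint_torque': array([ 4.32041543e-04, -5.27567267e+01, -1.26674473e+00, -1.53430957e+01,
       -5.25753584e-02,  6.32162264e-03,  1.65555398e-04]), 'tool_pos': array([0.25624561, 0.56940162, 0.25992594]), 'eef_rot': array([ 2.09785558e-01,  9.77746995e-01, -9.04083831e-04, -1.26646932e-04]), 'contact_force': array([ 0.52701953,  1.06130434, -0.32412665]), 'moment': array([ 0.03307189, -0.0548961 ,  0.04030826]), 'finger_force': 0.0, 'opening': 0.9949532577999503} 0.022
top [ 0.4559963  -0.00955489  1.05492819] [ 0.70890894 -0.70373916  0.03598579 -0.03007208] 470.34052647713924
box 0.91 [0.538 0.102 0.008]
cup 0.77 [0.592 0.345 0.058]
mat 0.89 [0.432 0.375 0.006]
block_a 0.68 [ 0.554 -0.142  0.061]
block_a 0.63 [ 0.435 -0.381  0.059]
block_b 0.68 [ 0.554 -0.142  0.061]
block_b 0.63 [ 0.435 -0.381  0.059]
block_c 
[... 182 characters left out ...]
-0.383  0.06 ]
hammer 0.93 [ 0.669 -0.204  0.026]
knife 0.86 [ 0.556 -0.443  0.025]
side [0.42920528 0.72416551 0.52262776] [-0.05646257  0.87009745 -0.48750982  0.04556956] 437.52554593581067
box 0.85 [0.543 0.106 0.013]
cup 0.57 [0.585 0.37  0.062]
mat 0.77 [0.437 0.379 0.003]
block_a 0.75 [ 0.431 -0.375  0.04 ]
block_a 0.59 [ 0.55  -0.132  0.036]
block_b 0.75 [ 0.431 -0.375  0.04 ]
block_b 0.59 [ 0.55  -0.132  0.036]
block_c 0.75 [ 0.431 -0.375  0.04 ]
block_c 0.59 [ 0.55  -0.132  0.036]
tin_a 0.86 [ 0.431 -0.12   0.042]
tin_a 0.72 [ 0.432 -0.249  0.045]
tin_a 0.43 [ 0.431 -0.373  0.044]
hammer 0.55 [ 0.667 -0.125  0.024]
knife 0.53 [ 0.559 -0.433  0.017]
knife 0.16 [ 0.431 -0.252  0.045]
```

Run:
```python
from h import *
w=np.load('top0.npy'); z=w[...,2]
m=((z>0.045)&(z<0.075)&(np.abs(w[...,0]-.55)<.25)&(np.abs(w[...,1])<.5)).astype(np.uint8)
n,l,st,ce=cv2.connectedComponentsWithStats(m)
for i in range(1,n):
    if st[i,4]<80: continue
    p=w[l==i]; q=p[np.abs(p[:,2]-np.median(p[:,2]))<.006]
    (c,sz,a)=cv2.minAreaRect((q[:,:2]*1000).astype(np.float32)); print(st[i,4],np.round(ce[i]),np.round(c,1),np.round(sz,1),round(a,1),np.round(np.median(p[:,2]),4))
m=(z>0.08)&(z<0.1)&(np.hypot(w[...,0]-.59,w[...,1]-.345)<.07); p=w[m]
print('cuprim',p[:,:2].min(0),p[:,:2].max(0),len(p))
m=(z>0.02)&(np.abs(w[...,0]-.54)<.13)&(np.abs(w[...,1]-.1)<.16); p=w[m]
print(cv2.minAreaRect((p[:,:2]*1000).astype(np.float32)))
```

```text
121 [ 82. 136.] [776.5 495.8] [ 8.9 46. ] 84.6 0.0594
140 [133. 216.] [597.5 366.7] [23.8 54.8] 67.5 0.0596
482 [258. 219.] [574.1  97.2] [229.3  95.8] 88.8 0.05
120 [152. 225.] [582.8 330.2] [22.5 59.9] 67.2 0.0601
458 [372. 239.] [ 555.3 -146.3] [33.9 59.6] 78.5 0.0597
520 [483. 296.] [ 432.3 -384.7] [60.  40.1] 31.3 0.0593
363 [368. 297.] [ 431.2 -134.8] [42.2 44.5] 77.9 0.06
391 [429. 297.] [ 432.6 -266.2] [44.6 45.4] 0.1 0.06
cuprim [0.55990385 0.31625854] [0.62165032 0.38097499] 223
((536.4249267578125, 98.20719909667969), (229.94384765625, 172.33175659179688), 88.97525787353516)
```

View pics/top0.png

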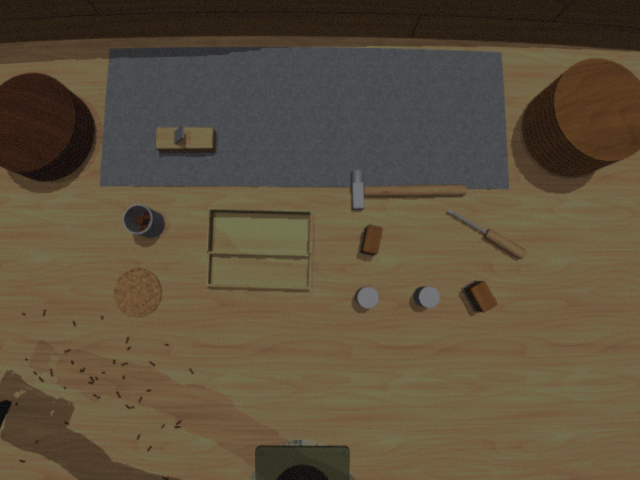

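View pics/side0.png

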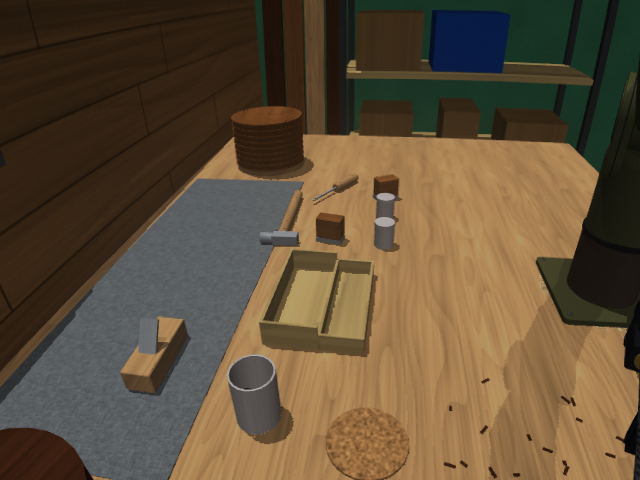

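Top view: blocks at px (372,240) and (482,296), tins at (368,298) and (428,297), cup at (140,221), mat at (138,292) and box centred at (260,250) with the narrow side nearer the robot. Side view agrees. The hammer and knife lie at x > 0.54, y < -0.12. I'll do the cup first.

```bash
cat >> h.py <<'E'
def rot(th,al=0): # tool-y heading (deg, world), tilt about tool y (deg)
    t=np.radians(th); c,s=np.cos(t),np.sin(t)
    return R.from_matrix(np.array([[-s,c,0],[c,s,0],[0,0,-1]]).T.reshape(3,3).T)*R.from_euler('y',al,degrees=True)
def go(p,th,al=0): # p = grasp point (m); prints dp,twist from present pose
    s=r.get_state(); R0=R.from_quat(s['eef_rot']); R1=rot(th,al)
    t=np.array(p)-0.003*R1.as_matrix()[:,2]
    print('dp',np.round(R0.inv().apply(t-s['tool_pos'])*1000).astype(int).tolist(),'tw',np.round((R0.inv()*R1).as_rotvec(),3).tolist())
def st():
    s=r.get_state(); Rm=R.from_quat(s['eef_rot']).as_matrix()
    print('t',round(s['clock'],1),'grasp',np.round(s['tool_pos']+.003*Rm[:,2],4),'y',np.round(Rm[:,1],3),'z',np.round(Rm[:,2],3),'q',np.round(s['q'],2),'F',np.round(s['contact_force'],1),'op',round(s['opening'],3),'ff',round(s['finger_force'],1))
E
python3 - <<'E'
from h import *
m=rot(0).as_matrix(); print(m, rot(65.8).as_matrix())
st(); go([.591,.349,.26],0,0); go([.591,.349,.26],0,-35)
E
```

```text
[[ 0.  1.  0.]
 [ 1.  0.  0.]
 [ 0.  0. -1.]] [[-0.91212012  0.40992303  0.        ]
 [ 0.40992303  0.91212012  0.        ]
 [ 0.          0.         -1.        ]]
t 1.1 grasp [0.2564 0.57   0.2578] y [0.41  0.912 0.   ] z [ 0.  0. -1.] q [-1.11  0.69 -0.19  1.57  0.16  0.9  -0.22] F [-0.3 -1.  -0.6] op 0.999 ff 0.0
dp [-396, -64, -2] tw [0.0, -0.0, 1.148]
dp [-395, -63, -2] tw [0.35, -0.542, 1.11]
```

Request:
step_arm(motion=[{"dp": [-395,-64,0],"twist": [0,0,1.148],"hand": 1},{"dp": [-395,-64,0],"twist": [0,0,1.148],"hand": 1},{"dp": [-395,-64,0],"twist": [0,0,1.148],"hand": 1},{"dp": [-395,-64,0],"twist": [0,0,1.148],"hand": 1},{"dp": [-395,-64,0],"twist": [0,0,1.148],"hand": 1}])

```text
clock: 1.72
tool_pos: [0.5188, 0.3968, 0.2609]
eef_rot: [0.631, 0.776, 0.0, -0.0]
contact_force: [0.3, 0.4, -0.6]
opening: 1.002
finger_force: 0.0
```

```bash
python3 -c "
from h import *
st(); go([.591,.349,.20],0,-35)"
```

```text
t 1.7 grasp [0.5188 0.3968 0.2579] y [0.979 0.203 0.   ] z [ 0.     0.001 -1.   ] q [-0.75  0.73  0.05  1.48 -0.04  0.94 -0.49] F [ 0.3  0.4 -0.6] op 1.002 ff 0.0
dp [-60, 61, 58] tw [0.063, -0.609, 0.198]
```

Request:
step_arm(motion=[{"dp": [-60,61,30],"twist": [0.063,-0.609,0.198],"hand": 1},{"dp": [-60,61,58],"twist": [0.063,-0.609,0.198],"hand": 1},{"dp": [-60,61,58],"twist": [0.063,-0.609,0.198],"hand": 1},{"dp": [-60,61,58],"twist": [0.063,-0.609,0.198],"hand": 1},{"dp": [-60,61,58],"twist": [0.063,-0.609,0.198],"hand": 1}])

```text
clock: 2.35
tool_pos: [0.5884, 0.3536, 0.2005]
eef_rot: [0.671, 0.678, -0.213, 0.213]
contact_force: [-0.4, -0.0, 0.5]
opening: 1.002
finger_force: 0.0
```

```bash
python3 -c "
from h import *
st(); go([.591,.349,.068],0,-35);go([.591,.349,.25],0,75)"
```

```text
t 2.4 grasp [0.5884 0.3519 0.198 ] y [ 1.     0.009 -0.003] z [ 0.003 -0.574 -0.819] q [-0.91  1.08  0.34  1.05  0.17  1.44 -0.74] F [-0.4 -0.   0.5] op 1.002 ff 0.0
dp [72, 3, 108] tw [0.003, 0.001, 0.009]
dp [-35, 2, -37] tw [-0.007, 1.92, 0.009]
```

Request:
step_arm(motion=[{"dp": [-40,0,-60],"twist": [0,-0.7,0],"hand": 1},{"dp": [-40,0,-60],"twist": [0,-0.7,0],"hand": 1},{"dp": [-40,0,-60],"twist": [0,-0.7,0],"hand": 1},{"dp": [-40,0,-60],"twist": [0,-0.7,0],"hand": 1},{"dp": [-40,0,-60],"twist": [0,-0.7,0],"hand": 1}])

```text
clock: 2.98
tool_pos: [0.5894, 0.3527, 0.2717]
eef_rot: [0.558, 0.563, -0.432, 0.431]
contact_force: [0.2, -0.6, -0.1]
opening: 0.999
finger_force: 0.0
```

```bash
python3 -c "
from h import *
st(); go([.591,.349,.2],0,35)"
```

```text
t 3.0 grasp [0.5895 0.3498 0.2709] y [ 1.     0.006 -0.005] z [ 0.004 -0.967 -0.255] q [-1.    1.39  0.56  0.59  0.46  2.08 -0.55] F [ 0.2 -0.6 -0.1] op 0.999 ff 0.0
dp [66, 2, 23] tw [-0.003, 1.924, 0.008]
```

Request:
step_arm(motion=[{"dp": [66,2,0],"twist": [0,0.9,0],"hand": 1},{"dp": [66,2,0],"twist": [0,0.9,0],"hand": 1},{"dp": [66,2,0],"twist": [0,0.9,0],"hand": 1},{"dp": [66,2,0],"twist": [0,0.9,0],"hand": 1},{"dp": [66,2,0],"twist": [0,0.9,0],"hand": 1}])

```text
clock: 3.6
tool_pos: [0.5927, 0.3701, 0.2162]
eef_rot: [0.693, 0.694, -0.138, 0.143]
contact_force: [0.1, -1.2, -0.0]
opening: 1.002
finger_force: 0.0
```

Request:
step_arm(motion=[{"dp": [0,0,0],"twist": [0,0.9,0],"hand": 1},{"dp": [0,0,0],"twist": [0,0.9,0],"hand": 1},{"dp": [0,0,0],"twist": [0,0.9,0],"hand": 1},{"dp": [0,0,0],"twist": [0,0.9,0],"hand": 1},{"dp": [0,0,0],"twist": [0,0.9,0],"hand": 1}])

```text
clock: 4.22
tool_pos: [0.5932, 0.368, 0.2157]
eef_rot: [0.685, 0.686, 0.175, -0.17]
contact_force: [1.1, -0.1, -1.3]
opening: 0.998
finger_force: 0.0
```

```bash
python3 -c "
from h import *
st(); go([.591,.349,.17],0,35)"
```

```text
t 4.2 grasp [0.5932 0.3694 0.2131] y [1.    0.    0.007] z [ 0.006  0.474 -0.881] q [-0.25  0.81 -0.34  1.61 -0.37  0.55 -0.16] F [ 1.1 -0.1 -1.3] op 0.998 ff 0.0
dp [-39, -2, 28] tw [0.006, 0.117, 0.004]
```

```bash
python3 -c "
from h import *
go([.591,.298,.131],0,40)"
```

```text
dp [-102, -3, 38] tw [0.006, 0.204, 0.004]
```

Request:
step_arm(motion=[{"dp": [-102,-3,38],"twist": [0.006,0.204,0.004],"hand": 1},{"dp": [-102,-3,38],"twist": [0.006,0.204,0.004],"hand": 1},{"dp": [-102,-3,38],"twist": [0.006,0.204,0.004],"hand": 1},{"dp": [-102,-3,38],"twist": [0.006,0.204,0.004],"hand": 1}])

```text
clock: 4.72
tool_pos: [0.5899, 0.298, 0.1323]
eef_rot: [0.664, 0.666, 0.238, -0.242]
contact_force: [0.8, 0.9, -0.0]
opening: 0.996
finger_force: 0.0
```

```bash
python3 -c "
from h import *
st();go([.591,.349,.071],0,40)"
```

```text
t 4.7 grasp [0.5899 0.2999 0.13  ] y [ 1.     0.004 -0.004] z [-0.006  0.639 -0.769] q [ 0.1   1.02 -0.64  1.75 -0.44  0.34  0.18] F [ 0.8  0.9 -0. ] op 0.996 ff 0.0
dp [0, 2, 77] tw [-0.006, 0.005, 0.0]
```

Request:
step_arm(motion=[{"dp": [0,1,40],"twist": [0,0,0],"hand": 1},{"dp": [0,1,77],"twist": [0,0,0],"hand": 1},{"dp": [0,1,77],"twist": [0,0,0],"hand": 1},{"dp": [0,1,77],"twist": [0,0,0],"hand": 1}])

```text
clock: 5.22
tool_pos: [0.5898, 0.3487, 0.0729]
eef_rot: [0.663, 0.667, 0.238, -0.242]
contact_force: [-0.4, -0.1, 1.0]
opening: 1.002
finger_force: 0.0
```

Request:
step_arm(motion=[{"dp": [0,0,0],"twist": [0,0,0],"hand": 0.3},{"dp": [0,0,0],"twist": [0,0,0],"hand": 0.2},{"dp": [0,0,0],"twist": [0,0,0],"hand": 0.2},{"dp": [0,0,0],"twist": [0,0,0],"hand": 0.2},{"dp": [0,0,0],"twist": [0,0,0],"hand": 0.2}], force=45)

```text
clock: 5.85
tool_pos: [0.5901, 0.3471, 0.0712]
eef_rot: [0.664, 0.666, 0.238, -0.243]
contact_force: [0.5, -3.2, 5.6]
opening: 0.721
finger_force: 45.0
```

```bash
python3 -c "
from h import *
st()
s=r.snapshot('side'); save(s,'side1');st()"
```

```text
t 5.8 grasp [0.5901 0.349  0.0689] y [ 1.     0.005 -0.006] z [-0.007  0.639 -0.769] q [ 0.02  1.13 -0.64  1.71 -0.44  0.24  0.19] F [ 0.5 -3.2  5.6] op 0.721 ff 45.0
t 5.9 grasp [0.5901 0.349  0.0689] y [ 1.     0.005 -0.006] z [-0.007  0.639 -0.769] q [ 0.02  1.13 -0.64  1.71 -0.44  0.24  0.19] F [-0.  -3.2  6. ] op 0.722 ff 45.0
```

View pics/side1.png

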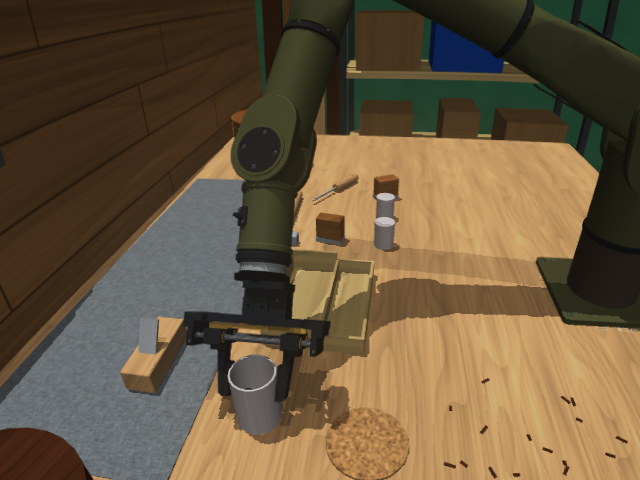

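```bash
python3 -c "
from h import *
go([.59,.349,.17],0,40);go([.572,.05,.17],0,40)"
```

```text
dp [65, -1, -78] tw [-0.007, 0.005, -0.0]
dp [-165, -20, -269] tw [-0.007, 0.005, -0.0]
```

Request:
step_arm(motion=[{"dp": [20,0,-24],"twist": [0,0,0],"hand": 0.2},{"dp": [65,0,-78],"twist": [0,0,0],"hand": 0.2},{"dp": [65,0,-78],"twist": [0,0,0],"hand": 0.2},{"dp": [30,-5,-110],"twist": [0,0,0],"hand": 0.2},{"dp": [10,-10,-130],"twist": [0,0,0],"hand": 0.2}])

```text
clock: 6.52
tool_pos: [0.5797, 0.2689, 0.1747]
eef_rot: [0.665, 0.666, 0.235, -0.243]
contact_force: [0.7, -0.2, -2.5]
opening: 0.723
finger_force: 45.0
```

```bash
python3 -c "
from h import *
st();go([.572,.05,.17],0,40)"
```

```text
t 6.5 grasp [0.5797 0.2708 0.1724] y [ 1.     0.004 -0.01 ] z [-0.01   0.636 -0.771] q [ 0.15  0.93 -0.64  1.78 -0.45  0.41  0.18] F [ 0.7 -0.2 -2.5] op 0.723 ff 45.0
dp [-172, -9, -139] tw [-0.01, 0.008, -0.003]
```

Request:
step_arm(motion=[{"dp": [-34,-2,-28],"twist": [0,0,0],"hand": 0.2},{"dp": [-80,-5,-65],"twist": [0,0,0],"hand": 0.2},{"dp": [-126,-7,-102],"twist": [0,0,0],"hand": 0.2},{"dp": [-172,-9,-139],"twist": [0,0,0],"hand": 0.2},{"dp": [-172,-9,-139],"twist": [0,0,0],"hand": 0.2}])

```text
clock: 7.15
tool_pos: [0.5729, 0.0429, 0.1705]
eef_rot: [0.669, 0.663, 0.235, -0.241]
contact_force: [0.6, 1.0, -2.4]
opening: 0.725
finger_force: 45.0
```

```bash
python3 -c "
from h import *
st();go([.572,.05,.16],0,-10);go([.572,.05,.15],0,-75)"
```

```text
t 7.2 grasp [0.5729 0.0448 0.1682] y [ 1.    -0.005 -0.011] z [-0.005  0.634 -0.773] q [ 0.52  0.94 -0.62  1.76 -0.33  0.65  0.37] F [ 0.6  1.  -2.4] op 0.725 ff 45.0
dp [1, -1, 11] tw [-0.009, -0.862, -0.008]
dp [-5, -1, 22] tw [-0.014, -1.996, -0.002]
```

Request:
step_arm(motion=[{"dp": [0,0,10],"twist": [0,-0.86,0],"hand": 0.2},{"dp": [0,0,10],"twist": [0,-0.86,0],"hand": 0.2},{"dp": [0,0,10],"twist": [0,-0.86,0],"hand": 0.2},{"dp": [0,0,10],"twist": [0,-0.86,0],"hand": 0.2},{"dp": [0,0,10],"twist": [0,-0.86,0],"hand": 0.2}])

```text
clock: 7.78
tool_pos: [0.5714, 0.0615, 0.1657]
eef_rot: [0.7, 0.709, -0.063, 0.057]
contact_force: [-0.4, 0.7, -2.9]
opening: 0.721
finger_force: 45.0
```

```bash
python3 -c "
from h import *
st();go([.572,.05,.15],0,-75)"
```

```text
t 7.8 grasp [0.5713 0.061  0.1628] y [ 1.     0.012 -0.009] z [-0.007 -0.169 -0.986] q [-0.38  0.78  0.18  1.79  0.06  0.63 -0.28] F [-0.4  0.7 -2.9] op 0.721 ff 45.0
dp [-6, 1, 16] tw [0.002, -1.139, 0.016]
```

Request:
step_arm(motion=[{"dp": [-3,0,5],"twist": [0,-0.12,0],"hand": 0.2},{"dp": [-5,0,10],"twist": [0,-0.24,0],"hand": 0.2},{"dp": [-8,0,14],"twist": [0,-0.36,0],"hand": 0.2},{"dp": [-8,0,14],"twist": [0,-0.48,0],"hand": 0.2},{"dp": [-8,0,14],"twist": [0,-0.6,0],"hand": 0.2}])

```text
clock: 8.4
tool_pos: [0.5713, 0.0491, 0.1521]
eef_rot: [0.651, 0.66, -0.267, 0.263]
contact_force: [-0.0, 0.2, -2.5]
opening: 0.722
finger_force: 45.0
```

Request:
step_arm(motion=[{"dp": [0,0,0],"twist": [0,-0.12,0],"hand": 0.2},{"dp": [0,0,0],"twist": [0,-0.24,0],"hand": 0.2},{"dp": [0,0,0],"twist": [0,-0.36,0],"hand": 0.2},{"dp": [0,0,0],"twist": [0,-0.48,0],"hand": 0.2},{"dp": [0,0,0],"twist": [0,-0.54,0],"hand": 0.2}])

```text
clock: 9.02
tool_pos: [0.5713, 0.0488, 0.1503]
eef_rot: [0.556, 0.566, -0.432, 0.429]
contact_force: [-0.2, 0.5, -2.9]
opening: 0.723
finger_force: 45.0
```

```bash
python3 -c "
from h import *
st()
s=r.snapshot('side'); save(s,'side2')
t=r.snapshot('top'); 
im=np.hstack([s['pixels'][150:450,150:450],cv2.resize(t['pixels'][170:320,180:330],(300,300))]);cv2.imwrite('pics/p2.png',im[...,::-1])"
```

```text
t 9.0 grasp [0.5713 0.046  0.1495] y [ 1.     0.009 -0.012] z [ 0.005 -0.966 -0.26 ] q [-0.96  1.37  0.74  1.55  0.39  1.13 -0.76] F [-0.2  0.5 -2.9] op 0.723 ff 45.0
```

View pics/p2.png

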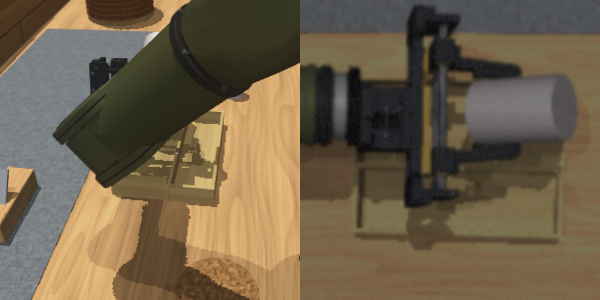

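Cup is tipped over the bin with the arm hiding what's under it, and the wrist force has not dropped. I'll tip it further.

Request:
step_arm(motion=[{"dp": [0,0,-5],"twist": [0,-0.12,0],"hand": 0.2},{"dp": [0,0,-10],"twist": [0,-0.24,0],"hand": 0.2},{"dp": [0,0,-10],"twist": [0,-0.35,0],"hand": 0.2},{"dp": [0,0,-10],"twist": [0,-0.35,0],"hand": 0.2},{"dp": [0,0,-10],"twist": [0,-0.35,0],"hand": 0.2}])

```text
clock: 9.75
tool_pos: [0.5727, 0.0563, 0.1579]
eef_rot: [-0.476, -0.481, 0.521, -0.521]
contact_force: [0.0, 0.8, -1.2]
opening: 0.718
finger_force: 45.0
```

Request:
step_arm(motion=[{"dp": [0,0,0],"twist": [0,0.1,0],"hand": 0.2},{"dp": [0,0,0],"twist": [0,-0.05,0],"hand": 0.2},{"dp": [0,0,0],"twist": [0,0.1,0],"hand": 0.2},{"dp": [0,0,0],"twist": [0,0,0],"hand": 0.2},{"dp": [0,0,0],"twist": [0,0,0],"hand": 0.2}])

```text
clock: 10.38
tool_pos: [0.5722, 0.0565, 0.1563]
eef_rot: [-0.475, -0.482, 0.521, -0.52]
contact_force: [0.1, -0.7, -1.5]
opening: 0.722
finger_force: 45.0
```

```bash
python3 -c "
from h import *
st();go([.572,.05,.17],0,-10)"
```

```text
t 10.4 grasp [0.5722 0.0535 0.1566] y [ 1.     0.005 -0.008] z [ 0.006 -0.996  0.084] q [-1.    1.58  0.82  1.43  0.45  1.35 -0.79] F [ 0.1 -0.7 -1.5] op 0.722 ff 45.0
dp [-16, 0, 7] tw [-0.001, 1.481, 0.01]
```

Request:
step_arm(motion=[{"dp": [-16,0,7],"twist": [0,0.9,0],"hand": 0.2},{"dp": [-16,0,7],"twist": [0,0.9,0],"hand": 0.2},{"dp": [-16,0,7],"twist": [0,0.9,0],"hand": 0.2},{"dp": [-16,0,7],"twist": [0,0.9,0],"hand": 0.2},{"dp": [-16,0,7],"twist": [0,0.9,0],"hand": 0.2}])

```text
clock: 11.0
tool_pos: [0.5729, 0.0508, 0.176]
eef_rot: [0.656, 0.66, -0.259, 0.258]
contact_force: [-0.5, 0.2, -2.2]
opening: 0.719
finger_force: 45.0
```

Request:
step_arm(motion=[{"dp": [0,0,0],"twist": [0,0.9,0],"hand": 0.2},{"dp": [0,0,0],"twist": [0,0.9,0],"hand": 0.2},{"dp": [0,0,0],"twist": [0,0.9,0],"hand": 0.2},{"dp": [0,0,0],"twist": [0,0.9,0],"hand": 0.2},{"dp": [0,0,0],"twist": [0,0.9,0],"hand": 0.2}])

```text
clock: 11.62
tool_pos: [0.5725, 0.0484, 0.1759]
eef_rot: [0.704, 0.706, 0.05, -0.052]
contact_force: [-0.0, -0.3, -2.4]
opening: 0.722
finger_force: 45.0
```

```bash
python3 -c "
from h import *
st();go([.54,.2,.2],0,40); 
s=r.snapshot('top'); 
print([ (round(d['score'],2),np.round(towld(s,d['at']),3)) for d in r.search_frame('top','mat')])
w=np.load('top0.npy'); t=cv2.imread('pics/top0.png'); 
hsv=cv2.cvtColor(t,cv2.COLOR_BGR2HSV); d=np.hypot(w[...,0]-.434,w[...,1]-.377)
g=(np.load('top0.npy')[...,2]>.003)&(d<.075); p=w[g][:,:2]; print(len(p),p.min(0),p.max(0),cv2.minEnclosingCircle((p*1000).astype(np.float32)))"
```

```text
t 11.6 grasp [0.5725 0.0488 0.173 ] y [ 1.     0.003 -0.003] z [-0.003  0.145 -0.989] q [-0.03  0.74 -0.11  1.81 -0.13  0.59  0.01] F [-0.  -0.3 -2.4] op 0.722 ff 45.0
dp [152, -32, -4] tw [-0.004, 0.553, 0.002]
[(0.65, array([0.432, 0.372, 0.007]))]
1745 [0.35997066 0.30384062] [0.50813692 0.44855658] ((434.1332702636719, 376.6705627441406), 74.774169921875)
```

Request:
step_arm(motion=[{"dp": [50,-10,-2],"twist": [0,0.55,0],"hand": 0.2},{"dp": [100,-20,-3],"twist": [0,0.55,0],"hand": 0.2},{"dp": [152,-32,-4],"twist": [0,0.55,0],"hand": 0.2},{"dp": [200,-40,-8],"twist": [0,0.55,0],"hand": 0.2},{"dp": [230,-50,-10],"twist": [0,0.55,0],"hand": 0.2}])

```text
clock: 12.35
tool_pos: [0.5197, 0.2798, 0.2159]
eef_rot: [0.663, 0.668, 0.235, -0.243]
contact_force: [0.1, -0.2, -0.0]
opening: 0.722
finger_force: 45.0
```

```bash
python3 -c "
from h import *
st();go([.433,.376,.17],0,40); go([.433,.376,.077],0,40)
s=r.snapshot('side'); t=r.snapshot('top'); 
im=np.hstack([cv2.resize(s['pixels'][200:480,190:420],(490,600)),cv2.resize(t['pixels'][190:310,190:250+6],(300,600))]);cv2.imwrite('pics/p3.png',im[...,::-1])"
```

```text
t 12.3 grasp [0.5196 0.2817 0.2136] y [ 1.     0.01  -0.008] z [-0.013  0.637 -0.771] q [ 0.15  0.83 -0.69  1.93 -0.53  0.34  0.19] F [ 0.1 -0.2 -0. ] op 0.722 ff 45.0
dp [45, -85, 95] tw [-0.013, 0.008, 0.002]
dp [-14, -85, 166] tw [-0.013, 0.008, 0.002]
```

View pics/p3.png

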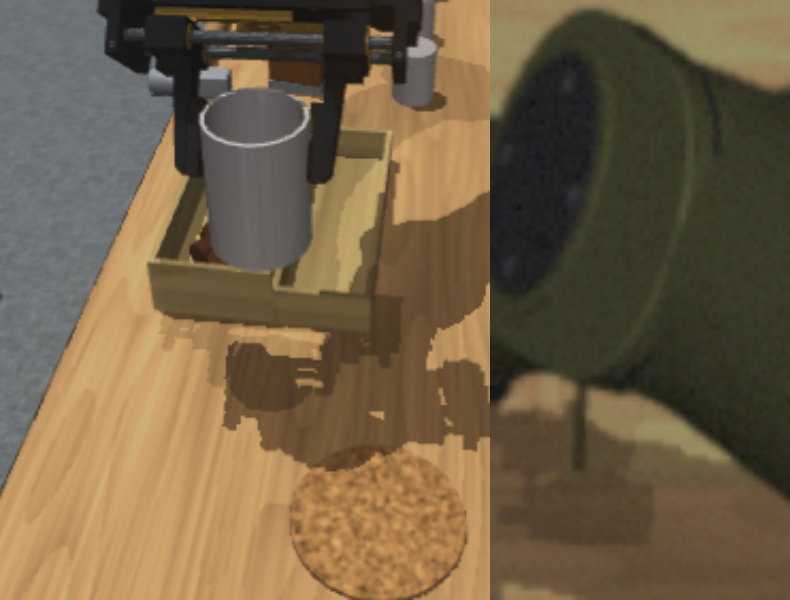

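Plugs are in the bin at px (205,245), the cup looks empty, and the narrow compartment is clear. The cup goes to the mat next.

Request:
step_arm(motion=[{"dp": [20,-30,40],"twist": [0,0,0],"hand": 0.2},{"dp": [40,-60,80],"twist": [0,0,0],"hand": 0.2},{"dp": [45,-85,95],"twist": [0,0,0],"hand": 0.2},{"dp": [45,-85,95],"twist": [0,0,0],"hand": 0.2},{"dp": [45,-85,95],"twist": [0,0,0],"hand": 0.2}])

```text
clock: 13.08
tool_pos: [0.4446, 0.3713, 0.1788]
eef_rot: [0.662, 0.67, 0.228, -0.246]
contact_force: [0.2, 0.5, -0.1]
opening: 0.723
finger_force: 45.0
```

```bash
python3 -c "
from h import *
st();go([.433,.376,.076],0,40)
s=r.snapshot('side'); t=r.snapshot('top'); im=np.hstack([cv2.resize(s['pixels'][330:480,260:420],(400,375)),cv2.resize(t['pixels'][190:310,190:340],(400,375))]);cv2.imwrite('pics/p4.png',im[...,::-1])"
```

```text
t 13.1 grasp [0.4445 0.3732 0.1764] y [ 1.     0.019 -0.021] z [-0.028  0.631 -0.776] q [-0.01  0.89 -0.78  2.08 -1.    0.04  0.53] F [ 0.2  0.5 -0.1] op 0.723 ff 45.0
dp [-61, -9, 80] tw [-0.028, 0.015, 0.002]
```

View pics/p4.png

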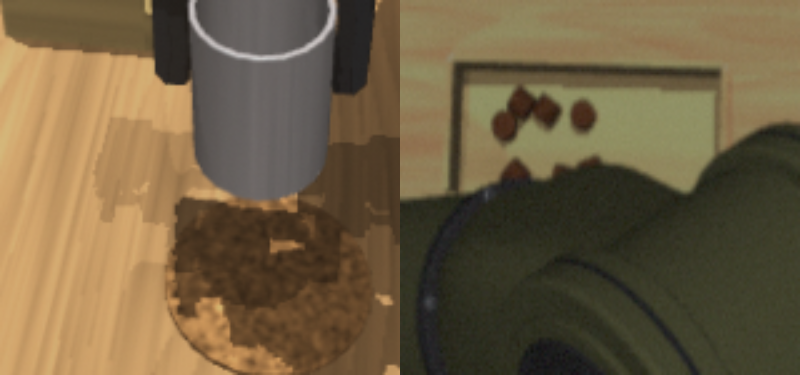

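Seven plugs are visible in the bin, and the cup is held upright above the mat. Joints 5 and 6 are at their limits, so I'll yaw about the vertical before lowering.

```bash
python3 -c "
from h import *
go([.433,.376,.17],40,40)"
```

```text
dp [-1, -11, 8] tw [0.419, 0.007, -0.539]
```

Request:
step_arm(motion=[{"dp": [0,-11,0],"twist": [0.419,0.007,-0.539],"hand": 0.2},{"dp": [0,-11,0],"twist": [0.419,0.007,-0.539],"hand": 0.2},{"dp": [0,-11,0],"twist": [0.419,0.007,-0.539],"hand": 0.2},{"dp": [0,-11,0],"twist": [0.419,0.007,-0.539],"hand": 0.2},{"dp": [0,-11,0],"twist": [0.419,0.007,-0.539],"hand": 0.2}])

```text
clock: 13.8
tool_pos: [0.4355, 0.3713, 0.1794]
eef_rot: [0.397, 0.852, 0.146, -0.31]
contact_force: [0.8, -0.6, -1.3]
opening: 0.724
finger_force: 45.0
```

```bash
python3 -c "
from h import *
st();go([.433,.376,.076],40,40)"
```

```text
t 13.8 grasp [0.4342 0.3728 0.1771] y [0.766 0.642 0.002] z [-0.412  0.494 -0.766] q [-0.23  0.89 -0.4   1.74 -0.56  0.77  0.64] F [ 0.8 -0.6 -1.3] op 0.724 ff 45.0
dp [-63, 1, 79] tw [0.002, -0.001, 0.001]
```

Clean configuration. I'll lower the cup, release, and back off along the tool axis.

Request:
step_arm(motion=[{"dp": [-25,0,32],"twist": [0,0,0],"hand": 0.2},{"dp": [-50,1,62],"twist": [0,0,0],"hand": 0.2},{"dp": [-60,1,75],"twist": [0,0,0],"hand": 0.2},{"dp": [-63,1,79],"twist": [0,0,0],"hand": 0.2},{"dp": [-63,1,79],"twist": [0,0,0],"hand": 0.2}])

```text
clock: 14.42
tool_pos: [0.4338, 0.3739, 0.0795]
eef_rot: [0.396, 0.852, 0.146, -0.31]
contact_force: [0.4, -0.0, -2.0]
opening: 0.718
finger_force: 45.0
```

```bash
python3 -c "
from h import *
st();go([.433,.376,.0745],40,40)"
```

```text
t 14.4 grasp [0.4325 0.3754 0.0772] y [0.766 0.643 0.003] z [-0.413  0.495 -0.765] q [-0.22  1.06 -0.42  1.75 -0.57  0.62  0.73] F [ 0.4 -0.  -2. ] op 0.718 ff 45.0
dp [-2, 1, 2] tw [0.002, -0.002, 0.002]
```

Request:
step_arm(motion=[{"dp": [-2,0,3],"twist": [0,0,0],"hand": 0.2},{"dp": [-2,0,3],"twist": [0,0,0],"hand": 0.75},{"dp": [-2,0,3],"twist": [0,0,0],"hand": 1},{"dp": [-2,0,3],"twist": [0,0,0],"hand": 1},{"dp": [-2,0,3],"twist": [0,0,0],"hand": 1}])

```text
clock: 15.05
tool_pos: [0.4334, 0.3739, 0.0751]
eef_rot: [0.396, 0.852, 0.146, -0.311]
contact_force: [-0.2, 0.0, -0.7]
opening: 0.997
finger_force: 0.0
```

Request:
step_arm(motion=[{"dp": [0,0,-30],"twist": [0,0,0],"hand": 1},{"dp": [0,0,-70],"twist": [0,0,0],"hand": 1},{"dp": [0,0,-120],"twist": [0,0,0],"hand": 1},{"dp": [0,0,-160],"twist": [0,0,0],"hand": 1},{"dp": [0,0,-160],"twist": [0,0,0],"hand": 1}])

```text
clock: 15.68
tool_pos: [0.5025, 0.2935, 0.199]
eef_rot: [0.397, 0.852, 0.147, -0.308]
contact_force: [1.2, 0.6, -0.7]
opening: 0.997
finger_force: 0.0
```

```bash
cat >> h.py <<'E'
def objs(s):
    w=cloud(s); z=w[...,2]; out=[]
    m=((z>0.053)&(z<0.072)&(np.abs(w[...,0]-.55)<.25)&(w[...,1]<.05)&(w[...,1]>-.5)).astype(np.uint8)
    n,l,stt,ce=cv2.connectedComponentsWithStats(m)
    for i in range(1,n):
        if stt[i,4]<80: continue
        q=w[l==i]; c,sz,a=cv2.minAreaRect((q[:,:2]*1000).astype(np.float32))
        if sz[0]<sz[1]: a-=90; sz=sz[::-1]
        print(stt[i,4],'c',np.round(c,1),'sz',np.round(sz,1),'long axis',round(a,1),'z',np.round(np.median(q[:,2]),4))
E
python3 -c "
from h import *
st()
s=r.snapshot('top');save(s,'top5');objs(s)
w=cloud(s);z=w[...,2];m=(z>.085)&(z<.105)&(np.hypot(w[...,0]-.433,w[...,1]-.376)<.05);p=w[m];print('cup',len(p),p.min(0),p.max(0))"
```

```text
t 15.7 grasp [0.5013 0.295  0.1967] y [0.768 0.641 0.006] z [-0.407  0.495 -0.767] q [-0.12  0.89 -0.34  1.61 -0.48  0.97  0.67] F [ 1.2  0.6 -0.7] op 0.997 ff 0.0
445 c [ 555.6 -146.5] sz [60.1 34.1] long axis -11.3 z 0.0597
488 c [ 432.7 -385.3] sz [60.4 38.5] long axis 30.5 z 0.0597
360 c [ 431.  -135.2] sz [44.6 42.5] long axis -10.8 z 0.0601
380 c [ 432.6 -265.9] sz [44.8 44.7] long axis 88.2 z 0.0598
cup 221 [0.40021183 0.34563825 0.08524247] [0.46207543 0.40902677 0.09977971]
```

View pics/top5.png

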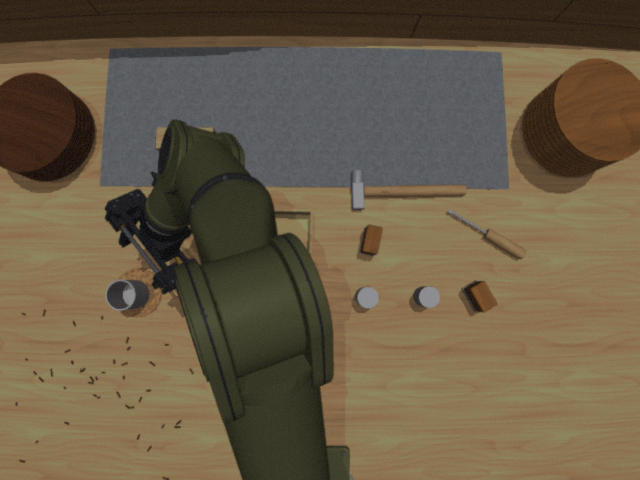

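Cup stands empty on the mat (px (122,294)) with its rim centred at (0.431, 0.377). I'll refine the box pose, then take block_a.

Run:
```python
from h import *
for nm in ['top0','side0']:
    w=np.load(nm+'.npy'); th=np.radians(-1.); c=np.array([.5364,.0982])
    Rm=np.array([[np.cos(th),np.sin(th)],[-np.sin(th),np.cos(th)]])
    b=(w[...,:2]-c)@Rm.T*1000; z=w[...,2]
    for lo,hi,x0,lab in [(.030,.038,-83,'-x wall'),(.030,.038,-12,'div'),(.046,.054,83,'+x wall')]:
        m=(z>lo)&(z<hi)&(np.abs(b[...,0]-x0)<9)&(np.abs(b[...,1])<100); p=b[m]
        f=np.polyfit(p[:,1],p[:,0],1); print(nm,lab,len(p),'x at y0',f[1].round(2),'slope deg',np.degrees(f[0]).round(2),'std',np.std(p[:,0]-np.polyval(f,p[:,1])).round(2))
    for y0 in (-111.5,111.5):
        m=(z>.03)&(z<.054)&(np.abs(b[...,1]-y0)<9)&(np.abs(b[...,0])<70); p=b[m]; print(nm,'ywall',y0,len(p),p[:,1].mean() if len(p) else None)
st(); go([.53,.05,.2],0,0); go([.5556,-.1465,.15],-11.3,0)
```

```text
top0 -x wall 209 x at y0 -83.44 slope deg -0.06 std 1.49
top0 div 222 x at y0 -12.4 slope deg 0.02 std 1.58
top0 +x wall 231 x at y0 82.59 slope deg 0.1 std 1.61
top0 ywall -111.5 159 -112.19561659525102
top0 ywall 111.5 234 110.47235998393779
side0 -x wall 209 x at y0 -83.14 slope deg -0.0 std 1.53
side0 div 221 x at y0 -12.16 slope deg 0.12 std 1.62
side0 +x wall 242 x at y0 82.68 slope deg 0.2 std 1.71
side0 ywall -111.5 470 -110.86640840477081
side0 ywall 111.5 696 112.0972032433052
t 15.7 grasp [0.499  0.296  0.1956] y [0.766 0.643 0.003] z [-0.412  0.495 -0.765] q [-0.12  0.89 -0.34  1.61 -0.48  0.97  0.67] F [-0.5  0.8 -0.8] op 1.002 ff 0.0
dp [-154, -134, -137] tw [-0.241, -0.671, 0.67]
dp [-314, -241, -207] tw [-0.31, -0.653, 0.859]
```

Request:
step_arm(motion=[{"dp": [-154,-134,-137],"twist": [-0.241,-0.671,0.67],"hand": 1},{"dp": [-154,-134,-137],"twist": [-0.241,-0.671,0.67],"hand": 1},{"dp": [-154,-134,-137],"twist": [-0.241,-0.671,0.67],"hand": 1},{"dp": [-154,-134,-137],"twist": [-0.241,-0.671,0.67],"hand": 1},{"dp": [-154,-134,-137],"twist": [-0.241,-0.671,0.67],"hand": 1}])

```text
clock: 16.35
tool_pos: [0.5291, 0.045, 0.2022]
eef_rot: [0.701, 0.713, 0.004, -0.011]
contact_force: [-0.3, 0.9, -1.2]
opening: 0.997
finger_force: 0.0
```

```bash
python3 -c "
from h import *
st(); go([.5556,-.1465,.14],-11.3,0)"
```

```text
t 16.4 grasp [0.529  0.045  0.1992] y [ 1.     0.016 -0.011] z [-0.011  0.021 -1.   ] q [-0.3   0.67  0.23  1.91 -0.29  0.6   0.15] F [-0.3  0.9 -1.2] op 0.997 ff 0.0
dp [-193, 24, 55] tw [-0.013, -0.02, 0.213]
```

Request:
step_arm(motion=[{"dp": [-193,24,30],"twist": [-0.013,-0.02,0.213],"hand": 1},{"dp": [-193,24,40],"twist": [-0.013,-0.02,0.213],"hand": 1},{"dp": [-193,24,55],"twist": [-0.013,-0.02,0.213],"hand": 1},{"dp": [-193,24,55],"twist": [-0.013,-0.02,0.213],"hand": 1},{"dp": [-193,24,55],"twist": [-0.013,-0.02,0.213],"hand": 1}])

```text
clock: 16.98
tool_pos: [0.5573, -0.1388, 0.1404]
eef_rot: [0.769, 0.639, 0.001, -0.005]
contact_force: [0.7, 1.3, -0.1]
opening: 1.0
finger_force: 0.0
```

```bash
python3 -c "
from h import *
st(); go([.5556,-.1465,.053],-11.3,0)"
```

```text
t 17.0 grasp [ 0.5573 -0.1388  0.1374] y [ 0.983 -0.183 -0.006] z [-0.004  0.009 -1.   ] q [ 0.04  0.81  0.22  1.83 -0.32  0.55  0.29] F [ 0.7  1.3 -0.1] op 1.0 ff 0.0
dp [-9, 0, 84] tw [-0.006, -0.008, 0.013]
```

Request:
step_arm(motion=[{"dp": [0,0,0],"twist": [0,0,0],"hand": 1},{"dp": [0,0,0],"twist": [0,0,0],"hand": 1}])

```text
clock: 17.23
tool_pos: [0.5589, -0.1372, 0.1424]
eef_rot: [0.768, 0.641, 0.003, -0.003]
contact_force: [-0.3, 1.1, -0.5]
opening: 0.998
finger_force: 0.0
```

```bash
python3 -c "
from h import *
st(); go([.5556,-.1465,.053],-11.3,0)"
```

```text
t 17.2 grasp [ 0.5589 -0.1371  0.1394] y [ 0.984 -0.179 -0.002] z [-0.     0.008 -1.   ] q [ 0.04  0.8   0.22  1.83 -0.32  0.55  0.29] F [-0.3  1.1 -0.5] op 0.998 ff 0.0
dp [-11, -1, 86] tw [-0.002, -0.008, 0.017]
```

Request:
step_arm(motion=[{"dp": [-11,-1,10],"twist": [-0.002,-0.008,0.017],"hand": 1},{"dp": [-11,-1,50],"twist": [-0.002,-0.008,0.017],"hand": 1},{"dp": [-11,-1,86],"twist": [-0.002,-0.008,0.017],"hand": 1},{"dp": [-11,-1,86],"twist": [-0.002,-0.008,0.017],"hand": 1},{"dp": [-11,-1,86],"twist": [-0.002,-0.008,0.017],"hand": 1}])

```text
clock: 17.85
tool_pos: [0.5558, -0.1501, 0.0567]
eef_rot: [0.775, 0.633, -0.0, 0.001]
contact_force: [0.6, 1.0, -0.1]
opening: 1.003
finger_force: 0.0
```

```bash
python3 -c "
from h import *
st(); go([.5556,-.1465,.053],-11.3,0)"
```

```text
t 17.9 grasp [ 0.5558 -0.1501  0.0537] y [ 0.98  -0.2    0.001] z [ 0.    -0.002 -1.   ] q [ 0.09  0.94  0.16  1.86 -0.36  0.37  0.32] F [ 0.6  1.  -0.1] op 1.003 ff 0.0
dp [3, -1, 1] tw [0.001, 0.002, -0.004]
```

Request:
step_arm(motion=[{"dp": [3,-1,1],"twist": [0,0,0],"hand": 1},{"dp": [3,-1,1],"twist": [0,0,0],"hand": 0.1},{"dp": [3,-1,1],"twist": [0,0,0],"hand": 0.1},{"dp": [3,-1,1],"twist": [0,0,0],"hand": 0.1},{"dp": [3,-1,1],"twist": [0,0,0],"hand": 0.1}], force=40)

```text
clock: 18.48
tool_pos: [0.5553, -0.1466, 0.0552]
eef_rot: [0.774, 0.633, -0.0, 0.0]
contact_force: [0.6, -0.1, 2.2]
opening: 0.673
finger_force: 40.0
```

Request:
step_arm(motion=[{"dp": [0,0,-20],"twist": [0,0,0],"hand": 0.1},{"dp": [0,0,-60],"twist": [0,0,0],"hand": 0.1},{"dp": [0,0,-80],"twist": [0,0,0],"hand": 0.1}])

```text
clock: 18.85
tool_pos: [0.5558, -0.1467, 0.1376]
eef_rot: [0.774, 0.633, 0.0, 0.001]
contact_force: [1.4, -0.5, -2.7]
opening: 0.677
finger_force: 40.0
```

```bash
python3 -c "
from h import *
st(); go([.4872,.018,.135],-1,0)"
```

```text
t 18.9 grasp [ 0.5558 -0.1467  0.1346] y [ 0.98  -0.2    0.002] z [ 0.002 -0.002 -1.   ] q [ 0.05  0.81  0.23  1.84 -0.33  0.53  0.29] F [ 1.4 -0.5 -2.7] op 0.677 ff 40.0
dp [148, -100, -1] tw [0.002, 0.002, -0.184]
```

Request:
step_arm(motion=[{"dp": [45,-30,0],"twist": [0.002,0.002,-0.184],"hand": 0.1},{"dp": [90,-60,0],"twist": [0.002,0.002,-0.184],"hand": 0.1},{"dp": [130,-90,0],"twist": [0.002,0.002,-0.184],"hand": 0.1},{"dp": [148,-100,0],"twist": [0.002,0.002,-0.184],"hand": 0.1},{"dp": [148,-100,0],"twist": [0.002,0.002,-0.184],"hand": 0.1}])

```text
clock: 19.48
tool_pos: [0.4863, 0.0203, 0.1355]
eef_rot: [0.712, 0.702, 0.0, -0.001]
contact_force: [0.5, 0.1, -2.2]
opening: 0.678
finger_force: 40.0
```

```bash
python3 -c "
from h import *
st(); go([.4872,.018,.09],-1,0)"
```

```text
t 19.5 grasp [0.4863 0.0204 0.1325] y [ 1.    -0.013 -0.002] z [-0.002  0.002 -1.   ] q [-0.24  0.74  0.17  2.09 -0.36  0.34  0.22] F [ 0.5  0.1 -2.2] op 0.678 ff 40.0
dp [-2, 1, 42] tw [-0.002, -0.002, 0.004]
```

Request:
step_arm(motion=[{"dp": [-2,1,10],"twist": [-0.002,-0.002,0.004],"hand": 0.1},{"dp": [-2,1,40],"twist": [-0.002,-0.002,0.004],"hand": 0.1},{"dp": [-2,1,40],"twist": [-0.002,-0.002,0.004],"hand": 0.1},{"dp": [-2,1,40],"twist": [-0.002,-0.002,0.004],"hand": 0.1}])

```text
clock: 19.98
tool_pos: [0.4879, 0.0154, 0.095]
eef_rot: [0.715, 0.699, -0.001, 0.001]
contact_force: [0.1, -0.5, -2.4]
opening: 0.674
finger_force: 40.0
```

```bash
python3 -c "
from h import *
for i in range(3): st(); go([.4872,.018,.060],-1,0); r.snapshot('top')"
```

```text
t 20.0 grasp [0.4879 0.0154 0.092 ] y [ 1.    -0.023  0.   ] z [ 0.    -0.002 -1.   ] q [-0.2   0.82  0.12  2.11 -0.39  0.24  0.24] F [ 0.1 -0.5 -2.4] op 0.674 ff 40.0
dp [3, -1, 32] tw [0.0, 0.002, -0.005]
t 20.0 grasp [0.4881 0.0157 0.0923] y [ 1.    -0.022  0.001] z [ 0.001 -0.001 -1.   ] q [-0.2   0.82  0.12  2.11 -0.39  0.24  0.24] F [-0.5  0.4 -1.6] op 0.674 ff 40.0
dp [2, -1, 32] tw [0.001, 0.001, -0.005]
t 20.1 grasp [0.4882 0.016  0.0924] y [ 1.    -0.022  0.001] z [ 0.001 -0.001 -1.   ] q [-0.2   0.82  0.12  2.11 -0.39  0.24  0.24] F [-0.   0.2 -1.7] op 0.675 ff 40.0
dp [2, -1, 32] tw [0.001, 0.001, -0.004]
```

Request:
step_arm(motion=[{"dp": [2,-1,6],"twist": [0,0,-0.005],"hand": 0.1},{"dp": [2,-1,14],"twist": [0,0,-0.005],"hand": 0.1},{"dp": [2,-1,22],"twist": [0,0,-0.005],"hand": 0.1},{"dp": [2,-1,29],"twist": [0,0,-0.005],"hand": 0.1},{"dp": [2,-1,32],"twist": [0,0,-0.005],"hand": 0.1}])

```text
clock: 20.75
tool_pos: [0.4863, 0.0186, 0.0621]
eef_rot: [0.713, 0.702, -0.001, -0.0]
contact_force: [0.1, 0.5, -2.6]
opening: 0.676
finger_force: 40.0
```

```bash
python3 -c "
from h import *
st(); go([.4872,.018,.058],-1,0)"
```

```text
t 20.8 grasp [0.4863 0.0186 0.0591] y [ 1.    -0.016 -0.001] z [-0.001 -0.001 -1.   ] q [-0.18  0.88  0.08  2.12 -0.4   0.16  0.24] F [ 0.1  0.5 -2.6] op 0.676 ff 40.0
dp [-1, 1, 1] tw [-0.001, 0.001, 0.002]
```

Request:
step_arm(motion=[{"dp": [0,0,1],"twist": [0,0,0],"hand": 0.1},{"dp": [0,0,1],"twist": [0,0,0],"hand": 0.75},{"dp": [0,0,1],"twist": [0,0,0],"hand": 1},{"dp": [0,0,1],"twist": [0,0,0],"hand": 1}])

```text
clock: 21.25
tool_pos: [0.4868, 0.0186, 0.062]
eef_rot: [0.713, 0.702, -0.0, 0.0]
contact_force: [-0.1, 0.2, 0.5]
opening: 0.985
finger_force: 0.0
```

Request:
step_arm(motion=[{"dp": [0,0,-20],"twist": [0,0,0],"hand": 1},{"dp": [0,0,-60],"twist": [0,0,0],"hand": 1},{"dp": [-40,0,-80],"twist": [0,0,0],"hand": 1},{"dp": [-90,-20,-80],"twist": [0,0,0],"hand": 1},{"dp": [-150,-50,-80],"twist": [0,0,0],"hand": 1}])

```text
clock: 21.88
tool_pos: [0.4371, -0.1275, 0.1424]
eef_rot: [0.712, 0.702, 0.0, 0.002]
contact_force: [0.4, -0.5, -0.4]
opening: 1.0
finger_force: 0.0
```

```bash
python3 -c "
from h import *
st(); go([.431,-.1352,.13],-1,0);s=r.snapshot('top');objs(s)"
```

```text
t 21.9 grasp [ 0.4371 -0.1275  0.1394] y [ 1.    -0.013  0.003] z [ 0.003 -0.002 -1.   ] q [ 0.11  0.7   0.11  2.18 -0.28  0.27  0.45] F [ 0.4 -0.5 -0.4] op 1.0 ff 0.0
dp [-8, -6, 9] tw [0.003, 0.002, 0.004]
450 c [486.6  18.9] sz [59.3 33.4] long axis -2.3 z 0.0661
482 c [ 433.1 -385. ] sz [59.5 39.3] long axis 30.8 z 0.0598
```

Request:
step_arm(motion=[{"dp": [-8,-6,9],"twist": [0,0,0.004],"hand": 1},{"dp": [-8,-6,50],"twist": [0,0,0.004],"hand": 1},{"dp": [-8,-6,86],"twist": [0,0,0.004],"hand": 1},{"dp": [-8,-6,86],"twist": [0,0,0.004],"hand": 1},{"dp": [-8,-6,86],"twist": [0,0,0.004],"hand": 1}])

```text
clock: 22.55
tool_pos: [0.4304, -0.1328, 0.055]
eef_rot: [0.713, 0.701, -0.0, -0.001]
contact_force: [-0.2, -0.2, -0.4]
opening: 1.0
finger_force: 0.0
```

```bash
python3 -c "
from h import *
st(); go([.431,-.1352,.053],-1,0)"
```

```text
t 22.6 grasp [ 0.4304 -0.1328  0.052 ] y [ 1.    -0.018 -0.001] z [-0.001  0.    -1.   ] q [ 0.18  0.89  0.03  2.22 -0.57  0.04  0.74] F [-0.2 -0.2 -0.4] op 1.0 ff 0.0
dp [-2, 1, -1] tw [-0.001, -0.0, -0.001]
```

Request:
step_arm(motion=[{"dp": [-2,0,0],"twist": [0,0,0],"hand": 1},{"dp": [-2,0,0],"twist": [0,0,0],"hand": 0},{"dp": [-2,0,0],"twist": [0,0,0],"hand": -0.1},{"dp": [-2,0,0],"twist": [0,0,0],"hand": -0.1},{"dp": [-2,0,0],"twist": [0,0,0],"hand": -0.1}], force=35)

```text
clock: 23.18
tool_pos: [0.4302, -0.1365, 0.056]
eef_rot: [0.714, 0.7, -0.0, 0.0]
contact_force: [0.3, -0.4, 0.5]
opening: 0.569
finger_force: 0.0
```

```bash
python3 -c "
from h import *
st(); go([.4881,.0686,.135],-1,0)"
```

```text
t 23.2 grasp [ 0.4302 -0.1365  0.053 ] y [ 1.   -0.02  0.  ] z [ 0.    -0.001 -1.   ] q [ 0.19  0.88  0.03  2.22 -0.56  0.04  0.75] F [ 0.3 -0.4  0.5] op 0.569 ff 0.0
dp [206, 54, -82] tw [0.0, 0.001, -0.002]
```

Not closed fully yet (needs 0.52); I'll wait a bit, then lift.

Request:
step_arm(motion=[{"dp": [0,0,0],"twist": [0,0,0],"hand": -0.1},{"dp": [0,0,0],"twist": [0,0,0],"hand": -0.1},{"dp": [0,0,0],"twist": [0,0,0],"hand": -0.1},{"dp": [0,0,-30],"twist": [0,0,0],"hand": -0.1},{"dp": [0,0,-82],"twist": [0,0,0],"hand": -0.1}])

```text
clock: 23.8
tool_pos: [0.4291, -0.136, 0.1376]
eef_rot: [0.714, 0.7, -0.001, -0.002]
contact_force: [0.2, 0.1, -1.1]
opening: 0.517
finger_force: 35.0
```

Request:
step_arm(motion=[{"dp": [40,10,0],"twist": [0,0,0],"hand": -0.1},{"dp": [95,24,0],"twist": [0,0,0],"hand": -0.1},{"dp": [150,40,0],"twist": [0,0,0],"hand": -0.1},{"dp": [206,54,0],"twist": [0,0,0],"hand": -0.1},{"dp": [206,54,0],"twist": [0,0,0],"hand": -0.1}])

```text
clock: 24.42
tool_pos: [0.4885, 0.0753, 0.1369]
eef_rot: [0.71, 0.704, 0.001, -0.001]
contact_force: [-0.3, 0.7, -1.1]
opening: 0.515
finger_force: 35.0
```

```bash
python3 -c "
from h import *
st(); go([.4881,.0686,.095],-1,0)"
```

```text
t 24.4 grasp [0.4885 0.0753 0.1339] y [ 1.    -0.008 -0.001] z [-0.001  0.002 -1.   ] q [-0.45  0.77  0.34  2.08 -0.64  0.4   0.39] F [-0.3  0.7 -1.1] op 0.515 ff 35.0
dp [-7, 0, 39] tw [-0.001, -0.002, 0.009]
```

Request:
step_arm(motion=[{"dp": [-3,0,10],"twist": [0,0,0.005],"hand": -0.1},{"dp": [-3,0,40],"twist": [0,0,0.005],"hand": -0.1},{"dp": [-3,0,40],"twist": [0,0,0.005],"hand": -0.1},{"dp": [-3,0,40],"twist": [0,0,0.005],"hand": -0.1}])

```text
clock: 24.92
tool_pos: [0.488, 0.0638, 0.098]
eef_rot: [0.717, 0.697, -0.001, 0.0]
contact_force: [1.1, -0.5, -1.8]
opening: 0.514
finger_force: 35.0
```

```bash
python3 -c "
from h import *
st(); go([.4881,.0686,.06],-1,0)"
```

```text
t 24.9 grasp [0.4879 0.0638 0.095 ] y [ 1.    -0.028 -0.001] z [-0.001 -0.002 -1.   ] q [-0.38  0.83  0.25  2.1  -0.69  0.29  0.43] F [ 1.1 -0.5 -1.8] op 0.514 ff 35.0
dp [5, 0, 35] tw [-0.001, 0.002, -0.01]
```

Request:
step_arm(motion=[{"dp": [3,0,5],"twist": [0,0,-0.006],"hand": -0.1},{"dp": [3,0,14],"twist": [0,0,-0.006],"hand": -0.1},{"dp": [3,0,23],"twist": [0,0,-0.006],"hand": -0.1},{"dp": [3,0,32],"twist": [0,0,-0.006],"hand": -0.1},{"dp": [3,0,35],"twist": [0,0,-0.006],"hand": -0.1}])

```text
clock: 25.55
tool_pos: [0.4878, 0.0684, 0.0619]
eef_rot: [0.714, 0.7, -0.001, -0.0]
contact_force: [-3.7, 0.7, 21.3]
opening: 0.511
finger_force: 35.0
```

```bash
python3 -c "
from h import *
st(); go([.4881,.0686,.059],-1,0)"
```

```text
t 25.6 grasp [0.4878 0.0684 0.0589] y [ 1.    -0.019 -0.001] z [-0.001 -0.001 -1.   ] q [-0.34  0.89  0.17  2.1  -0.72  0.21  0.46] F [-3.7  0.7 21.3] op 0.511 ff 35.0
dp [0, 0, 0] tw [-0.001, 0.001, -0.001]
```

Request:
step_arm(motion=[{"dp": [0,0,-1],"twist": [0,0,0],"hand": -0.1},{"dp": [0,0,-1],"twist": [0,0,0],"hand": 0.75},{"dp": [0,0,-1],"twist": [0,0,0],"hand": 1},{"dp": [0,0,-1],"twist": [0,0,0],"hand": 1},{"dp": [0,0,-1],"twist": [0,0,0],"hand": 1}])

```text
clock: 26.18
tool_pos: [0.4883, 0.0685, 0.0638]
eef_rot: [0.714, 0.701, -0.0, 0.0]
contact_force: [0.6, -0.2, -0.1]
opening: 0.943
finger_force: 0.0
```

Request:
step_arm(motion=[{"dp": [0,0,-20],"twist": [0,0,0],"hand": 1},{"dp": [0,0,-60],"twist": [0,0,0],"hand": 1},{"dp": [-40,0,-85],"twist": [0,0,0],"hand": 1},{"dp": [-100,-20,-85],"twist": [0,0,0],"hand": 1},{"dp": [-160,-40,-85],"twist": [0,0,0],"hand": 1}])

```text
clock: 26.8
tool_pos: [0.4458, -0.0906, 0.1493]
eef_rot: [0.713, 0.701, 0.0, 0.001]
contact_force: [0.6, -0.4, -0.9]
opening: 1.0
finger_force: 0.0
```

```bash
python3 -c "
from h import *
st(); go([.4326,-.266,.13],-25,0);s=r.snapshot('top');objs(s)"
```

```text
t 26.8 grasp [ 0.4458 -0.0906  0.1463] y [ 1.    -0.017  0.002] z [ 0.002 -0.002 -1.   ] q [-0.07  0.71  0.27  2.18 -0.58  0.32  0.68] F [ 0.6 -0.4 -0.9] op 1.0 ff 0.0
dp [-176, -10, 17] tw [0.002, 0.001, 0.419]
448 c [486.7  19. ] sz [59.3 33.7] long axis -2.2 z 0.0659
481 c [ 432.5 -385.2] sz [59.8 40.2] long axis 31.6 z 0.0593
384 c [ 432.6 -265.9] sz [44.6 44.6] long axis 89.5 z 0.0598
```

Request:
step_arm(motion=[{"dp": [-176,-10,0],"twist": [0,0,0.419],"hand": 1},{"dp": [-176,-10,5],"twist": [0,0,0.419],"hand": 1},{"dp": [-176,-10,17],"twist": [0,0,0.419],"hand": 1},{"dp": [-176,-10,17],"twist": [0,0,0.419],"hand": 1},{"dp": [-176,-10,17],"twist": [0,0,0.419],"hand": 1}])

```text
clock: 27.48
tool_pos: [0.4324, -0.264, 0.1318]
eef_rot: [0.844, 0.537, -0.0, -0.001]
contact_force: [0.9, 0.2, 1.0]
opening: 0.999
finger_force: 0.0
```

```bash
python3 -c "
from h import *
st(); go([.4326,-.266,.053],-25,0)"
```

```text
t 27.5 grasp [ 0.4324 -0.264   0.1288] y [ 0.906 -0.423 -0.001] z [-0.001  0.001 -1.   ] q [ 0.25  0.79  0.35  2.04 -0.64  0.42  0.66] F [0.9 0.2 1. ] op 0.999 ff 0.0
dp [-2, 1, 76] tw [-0.001, -0.0, -0.001]
```

Request:
step_arm(motion=[{"dp": [-1,1,20],"twist": [0,0,0],"hand": 1},{"dp": [-1,1,60],"twist": [0,0,0],"hand": 1},{"dp": [-1,1,76],"twist": [0,0,0],"hand": 1},{"dp": [-1,1,76],"twist": [0,0,0],"hand": 1},{"dp": [-1,1,76],"twist": [0,0,0],"hand": 1}])

```text
clock: 28.1
tool_pos: [0.4336, -0.2656, 0.0567]
eef_rot: [0.843, 0.537, -0.0, 0.001]
contact_force: [-0.0, 0.1, 0.1]
opening: 1.002
finger_force: 0.0
```

```bash
python3 -c "
from h import *
st(); go([.4326,-.266,.053],-25,0)"
```

```text
t 28.1 grasp [ 0.4336 -0.2656  0.0537] y [ 0.906 -0.422  0.001] z [ 0.001 -0.001 -1.   ] q [ 0.34  0.91  0.2   2.06 -0.71  0.24  0.73] F [-0.   0.1  0.1] op 1.002 ff 0.0
dp [-1, -1, 1] tw [0.001, 0.001, 0.0]
```

Request:
step_arm(motion=[{"dp": [0,0,0],"twist": [0,0,0],"hand": -0.1},{"dp": [0,0,0],"twist": [0,0,0],"hand": -0.1},{"dp": [0,0,0],"twist": [0,0,0],"hand": -0.1},{"dp": [0,0,0],"twist": [0,0,0],"hand": -0.1},{"dp": [0,0,0],"twist": [0,0,0],"hand": -0.1}])

```text
clock: 28.72
tool_pos: [0.433, -0.2665, 0.0561]
eef_rot: [0.844, 0.537, -0.0, 0.0]
contact_force: [-0.2, 0.3, 0.8]
opening: 0.512
finger_force: 35.0
```

Request:
step_arm(motion=[{"dp": [0,0,0],"twist": [0,0,0],"hand": -0.1},{"dp": [0,0,0],"twist": [0,0,0],"hand": -0.1},{"dp": [0,0,-20],"twist": [0,0,0],"hand": -0.1},{"dp": [0,0,-60],"twist": [0,0,0],"hand": -0.1},{"dp": [0,0,-90],"twist": [0,0,0],"hand": -0.1}])

```text
clock: 29.35
tool_pos: [0.4328, -0.2663, 0.147]
eef_rot: [0.844, 0.537, -0.0, 0.0]
contact_force: [0.4, -0.6, -2.0]
opening: 0.51
finger_force: 35.0
```

```bash
python3 -c "
from h import *
st(); go([.489,.1254,.145],-1,0)"
```

```text
t 29.4 grasp [ 0.4328 -0.2663  0.144 ] y [ 0.906 -0.424 -0.   ] z [-0.    -0.001 -1.   ] q [ 0.23  0.77  0.39  2.03 -0.63  0.46  0.65] F [ 0.4 -0.6 -2. ] op 0.51 ff 35.0
dp [379, -115, -1] tw [-0.0, 0.001, -0.42]
```

Request:
step_arm(motion=[{"dp": [50,-15,0],"twist": [0,0,-0.42],"hand": -0.1},{"dp": [105,-32,0],"twist": [0,0,-0.42],"hand": -0.1},{"dp": [160,-48,0],"twist": [0,0,-0.42],"hand": -0.1},{"dp": [215,-65,0],"twist": [0,0,-0.42],"hand": -0.1},{"dp": [260,-79,0],"twist": [0,0,-0.42],"hand": -0.1}])

```text
clock: 29.98
tool_pos: [0.4715, 0.0051, 0.1455]
eef_rot: [0.713, 0.701, -0.0, -0.0]
contact_force: [-0.3, -0.9, -1.7]
opening: 0.513
finger_force: 35.0
```

```bash
python3 -c "
from h import *
st(); go([.489,.1254,.145],-1,0)"
```

```text
t 30.0 grasp [0.4715 0.0051 0.1425] y [ 1.    -0.016 -0.001] z [-0.001 -0.    -1.   ] q [-0.31  0.73  0.33  2.14 -0.64  0.37  0.53] F [-0.3 -0.9 -1.7] op 0.513 ff 35.0
dp [121, 16, -3] tw [-0.001, 0.0, 0.001]
```

Request:
step_arm(motion=[{"dp": [50,7,-2],"twist": [0,0,0],"hand": -0.1},{"dp": [95,13,-2],"twist": [0,0,0],"hand": -0.1},{"dp": [120,16,-2],"twist": [0,0,0],"hand": -0.1},{"dp": [120,16,-2],"twist": [0,0,0],"hand": -0.1},{"dp": [120,16,-2],"twist": [0,0,0],"hand": -0.1}])

```text
clock: 30.6
tool_pos: [0.4894, 0.1209, 0.1476]
eef_rot: [0.714, 0.7, -0.001, 0.001]
contact_force: [-0.7, -0.7, -1.4]
opening: 0.514
finger_force: 35.0
```

```bash
python3 -c "
from h import *
st(); go([.489,.1254,.095],-1,0)"
```

```text
t 30.6 grasp [0.4894 0.1209 0.1446] y [ 1.    -0.019 -0.001] z [-0.001 -0.002 -1.   ] q [-0.58  0.77  0.41  2.04 -0.67  0.46  0.32] F [-0.7 -0.7 -1.4] op 0.514 ff 35.0
dp [5, 0, 50] tw [-0.001, 0.002, -0.002]
```

Request:
step_arm(motion=[{"dp": [3,0,20],"twist": [0,0,0],"hand": -0.1},{"dp": [3,0,50],"twist": [0,0,0],"hand": -0.1},{"dp": [3,0,50],"twist": [0,0,0],"hand": -0.1},{"dp": [3,0,50],"twist": [0,0,0],"hand": -0.1}])

```text
clock: 31.1
tool_pos: [0.4901, 0.124, 0.0984]
eef_rot: [0.714, 0.7, -0.0, 0.001]
contact_force: [-1.0, 0.6, -1.3]
opening: 0.511
finger_force: 35.0
```

```bash
python3 -c "
from h import *
st(); go([.489,.1254,.06],-1,0)"
```

```text
t 31.1 grasp [0.4901 0.1239 0.0954] y [ 1.   -0.02  0.  ] z [ 0.    -0.001 -1.   ] q [-0.52  0.84  0.31  2.06 -0.73  0.34  0.37] F [-1.   0.6 -1.3] op 0.511 ff 35.0
dp [1, -1, 35] tw [0.0, 0.001, -0.002]
```

Request:
step_arm(motion=[{"dp": [1,-1,5],"twist": [0,0,0],"hand": -0.1},{"dp": [1,-1,14],"twist": [0,0,0],"hand": -0.1},{"dp": [1,-1,23],"twist": [0,0,0],"hand": -0.1},{"dp": [1,-1,32],"twist": [0,0,0],"hand": -0.1},{"dp": [1,-1,35],"twist": [0,0,0],"hand": -0.1}])

```text
clock: 31.72
tool_pos: [0.4884, 0.1261, 0.0619]
eef_rot: [0.713, 0.701, -0.001, -0.0]
contact_force: [-3.7, -0.5, 23.4]
opening: 0.513
finger_force: 35.0
```

Request:
step_arm(motion=[{"dp": [0,0,0],"twist": [0,0,0],"hand": -0.1},{"dp": [0,0,0],"twist": [0,0,0],"hand": 0.75},{"dp": [0,0,0],"twist": [0,0,0],"hand": 1},{"dp": [0,0,0],"twist": [0,0,0],"hand": 1},{"dp": [0,0,0],"twist": [0,0,0],"hand": 1}])

```text
clock: 32.35
tool_pos: [0.4888, 0.1263, 0.0627]
eef_rot: [0.713, 0.701, -0.0, 0.0]
contact_force: [-0.1, -0.5, 0.0]
opening: 0.941
finger_force: 0.0
```

Request:
step_arm(motion=[{"dp": [0,0,-20],"twist": [0,0,0],"hand": 1},{"dp": [0,0,-60],"twist": [0,0,0],"hand": 1},{"dp": [-40,0,-90],"twist": [0,0,0],"hand": 1},{"dp": [-100,-10,-100],"twist": [0,0,0],"hand": 1},{"dp": [-160,-20,-100],"twist": [0,0,0],"hand": 1}])

```text
clock: 32.98
tool_pos: [0.4664, -0.0346, 0.1637]
eef_rot: [0.713, 0.701, 0.0, 0.001]
contact_force: [1.3, -0.4, -0.3]
opening: 1.0
finger_force: 0.0
```

```bash
sed -i 's/w\[...,1\]<.05)/w[...,1]<.25)/' h.py; python3 -c "
from h import *
st(); s=r.snapshot('top');objs(s); go([.4327,-.3853,.16],31,0)"
```

```text
t 33.0 grasp [ 0.4664 -0.0346  0.1607] y [ 1.    -0.016  0.003] z [ 0.003 -0.001 -1.   ] q [-0.25  0.7   0.36  2.14 -0.61  0.4   0.59] F [ 1.3 -0.4 -0.3] op 1.0 ff 0.0
379 c [489.3 125. ] sz [44.3 44.3] long axis -89.0 z 0.0661
370 c [488.3  68.5] sz [44.7 44.3] long axis -66.0 z 0.0662
486 c [ 432.8 -385.2] sz [59.7 39.1] long axis 31.2 z 0.0596
dp [-340, -20, 4] tw [-0.0, 0.009, -0.573]
```

Request:
step_arm(motion=[{"dp": [-250,-15,0],"twist": [0,0,-0.573],"hand": 1},{"dp": [-250,-15,0],"twist": [0,0,-0.573],"hand": 1},{"dp": [-250,-15,0],"twist": [0,0,-0.573],"hand": 1},{"dp": [-250,-15,0],"twist": [0,0,-0.573],"hand": 1},{"dp": [-250,-15,0],"twist": [0,0,-0.573],"hand": 1}])

```text
clock: 33.65
tool_pos: [0.4448, -0.2897, 0.1634]
eef_rot: [0.491, 0.871, -0.002, 0.002]
contact_force: [0.4, 1.0, 0.4]
opening: 0.999
finger_force: 0.0
```

```bash
python3 -c "
from h import *
st(); go([.4327,-.3853,.14],31,0)"
```

```text
t 33.6 grasp [ 0.4448 -0.2897  0.1604] y [ 0.855  0.518 -0.003] z [ 0.001 -0.006 -1.   ] q [ 0.38  0.72  0.18  1.95 -0.25  0.48  1.28] F [0.4 1.  0.4] op 0.999 ff 0.0
dp [-75, -60, 21] tw [-0.003, 0.005, 0.004]
```

Request:
step_arm(motion=[{"dp": [-40,-32,10],"twist": [0,0.005,0],"hand": 1},{"dp": [-73,-59,21],"twist": [0,0.005,0],"hand": 1},{"dp": [-73,-59,21],"twist": [0,0.005,0],"hand": 1},{"dp": [-73,-59,21],"twist": [0,0.005,0],"hand": 1},{"dp": [-73,-59,21],"twist": [0,0.005,0],"hand": 1}])

```text
clock: 34.28
tool_pos: [0.4358, -0.3739, 0.1422]
eef_rot: [0.485, 0.875, 0.001, -0.002]
contact_force: [0.8, 1.1, -0.3]
opening: 0.997
finger_force: 0.0
```

```bash
python3 -c "
from h import *
st(); go([.4327,-.3853,.053],31,0)"
```

```text
t 34.3 grasp [ 0.4358 -0.3739  0.1392] y [0.848 0.53  0.   ] z [-0.003  0.005 -1.   ] q [ 0.54  0.8   0.15  1.83 -0.22  0.54  1.4 ] F [ 0.8  1.1 -0.3] op 0.997 ff 0.0
dp [-8, -9, 86] tw [0.0, -0.006, 0.017]
```

Request:
step_arm(motion=[{"dp": [-7,-8,10],"twist": [0,-0.005,0.012],"hand": 1},{"dp": [-7,-8,40],"twist": [0,-0.005,0.012],"hand": 1},{"dp": [-7,-8,75],"twist": [0,-0.005,0.012],"hand": 1},{"dp": [-7,-8,86],"twist": [0,-0.005,0.012],"hand": 1},{"dp": [-7,-8,86],"twist": [0,-0.005,0.012],"hand": 1}])

```text
clock: 34.9
tool_pos: [0.4312, -0.3859, 0.0556]
eef_rot: [0.492, 0.871, -0.0, -0.0]
contact_force: [0.0, -0.9, 0.2]
opening: 0.998
finger_force: 0.0
```

```bash
python3 -c "
from h import *
st(); go([.4327,-.3853,.053],31,0)"
```

```text
t 34.9 grasp [ 0.4312 -0.3859  0.0526] y [ 0.856  0.517 -0.001] z [-0.001 -0.    -1.   ] q [ 0.59  0.94  0.11  1.84 -0.24  0.37  1.42] F [ 0.  -0.9  0.2] op 0.998 ff 0.0
dp [0, 2, 0] tw [-0.001, -0.0, 0.002]
```

Request:
step_arm(motion=[{"dp": [0,1,0],"twist": [0,0,0],"hand": 0.1},{"dp": [0,1,0],"twist": [0,0,0],"hand": 0.1},{"dp": [0,1,0],"twist": [0,0,0],"hand": 0.1},{"dp": [0,1,0],"twist": [0,0,0],"hand": 0.1},{"dp": [0,1,0],"twist": [0,0,0],"hand": 0.1}], force=40)

```text
clock: 35.52
tool_pos: [0.4328, -0.3857, 0.0568]
eef_rot: [0.491, 0.871, -0.001, 0.001]
contact_force: [0.4, 1.1, 5.5]
opening: 0.677
finger_force: 39.8
```

Request:
step_arm(motion=[{"dp": [0,0,0],"twist": [0,0,0],"hand": 0.1},{"dp": [0,0,-20],"twist": [0,0,0],"hand": 0.1},{"dp": [0,0,-60],"twist": [0,0,0],"hand": 0.1},{"dp": [0,0,-100],"twist": [0,0,0],"hand": 0.1},{"dp": [0,0,-100],"twist": [0,0,0],"hand": 0.1}])

```text
clock: 36.15
tool_pos: [0.4337, -0.3868, 0.1596]
eef_rot: [0.492, 0.871, -0.001, 0.003]
contact_force: [0.3, -0.6, -1.8]
opening: 0.679
finger_force: 39.8
```

```bash
python3 -c "
from h import *
st(); go([.490,.1782,.153],-1,0)"
```

```text
t 36.1 grasp [ 0.4337 -0.3869  0.1566] y [0.856 0.517 0.001] z [ 0.005 -0.005 -1.   ] q [ 0.55  0.77  0.17  1.81 -0.22  0.57  1.4 ] F [ 0.3 -0.6 -1.8] op 0.679 ff 39.8
dp [455, 340, 1] tw [0.003, 0.006, 0.561]
```

Request:
step_arm(motion=[{"dp": [40,30,0],"twist": [0,0.003,0.1],"hand": 0.1},{"dp": [84,63,0],"twist": [0,0.003,0.2],"hand": 0.1},{"dp": [128,96,0],"twist": [0,0.003,0.3],"hand": 0.1},{"dp": [172,128,0],"twist": [0,0.003,0.4],"hand": 0.1},{"dp": [216,161,0],"twist": [0,0.003,0.5],"hand": 0.1}])

```text
clock: 36.78
tool_pos: [0.4579, -0.1154, 0.1552]
eef_rot: [0.693, 0.721, -0.0, -0.002]
contact_force: [1.6, 0.3, -2.7]
opening: 0.679
finger_force: 39.8
```

```bash
python3 -c "
from h import *
st(); go([.490,.1782,.153],-1,0)"
```

```text
t 36.8 grasp [ 0.4579 -0.1154  0.1522] y [ 0.999  0.04  -0.003] z [-0.003  0.002 -1.   ] q [-0.03  0.71  0.3   2.13 -0.55  0.38  0.75] F [ 1.6  0.3 -2.7] op 0.679 ff 39.8
dp [292, 44, 0] tw [-0.003, -0.002, 0.057]
```

Request:
step_arm(motion=[{"dp": [55,8,0],"twist": [0,0,0.055],"hand": 0.1},{"dp": [112,17,0],"twist": [0,0,0.055],"hand": 0.1},{"dp": [170,26,0],"twist": [0,0,0.055],"hand": 0.1},{"dp": [225,34,0],"twist": [0,0,0.055],"hand": 0.1},{"dp": [280,42,0],"twist": [0,0,0.055],"hand": 0.1}])

```text
clock: 37.4
tool_pos: [0.4876, 0.166, 0.1556]
eef_rot: [0.711, 0.703, -0.001, -0.001]
contact_force: [0.5, 0.6, -2.6]
opening: 0.676
finger_force: 39.8
```

Request:
step_arm(motion=[{"dp": [8,1,0],"twist": [0,0,0],"hand": 0.1},{"dp": [8,1,0],"twist": [0,0,0],"hand": 0.1},{"dp": [8,1,0],"twist": [0,0,0],"hand": 0.1},{"dp": [8,1,0],"twist": [0,0,0],"hand": 0.1}])

```text
clock: 37.9
tool_pos: [0.4895, 0.1704, 0.1564]
eef_rot: [0.712, 0.702, -0.0, -0.001]
contact_force: [-0.6, -0.8, -3.1]
opening: 0.677
finger_force: 39.8
```

```bash
python3 -c "
from h import *
st(); go([.490,.1782,.095],-1,0)"
```

```text
t 37.9 grasp [0.4895 0.1704 0.1534] y [ 1.    -0.015 -0.001] z [-0.001  0.001 -1.   ] q [-0.69  0.77  0.46  2.   -0.67  0.53  0.23] F [-0.6 -0.8 -3.1] op 0.677 ff 39.8
dp [8, 0, 58] tw [-0.001, -0.001, 0.003]
```

Request:
step_arm(motion=[{"dp": [7,0,20],"twist": [0,0,0.002],"hand": 0.1},{"dp": [7,0,50],"twist": [0,0,0.002],"hand": 0.1},{"dp": [7,0,58],"twist": [0,0,0.002],"hand": 0.1},{"dp": [7,0,58],"twist": [0,0,0.002],"hand": 0.1},{"dp": [7,0,58],"twist": [0,0,0.002],"hand": 0.1}])

```text
clock: 38.52
tool_pos: [0.4902, 0.179, 0.0992]
eef_rot: [0.712, 0.702, 0.001, -0.001]
contact_force: [-0.1, -0.0, -3.0]
opening: 0.68
finger_force: 39.8
```

```bash
python3 -c "
from h import *
st(); go([.490,.1782,.060],-1,0)"
```

```text
t 38.5 grasp [0.4902 0.1791 0.0962] y [ 1.    -0.014  0.   ] z [ 0.     0.002 -1.   ] q [-0.64  0.86  0.35  2.02 -0.75  0.4   0.29] F [-0.1 -0.  -3. ] op 0.68 ff 39.8
dp [-1, 0, 36] tw [0.0, -0.002, 0.003]
```

Request:
step_arm(motion=[{"dp": [-1,0,6],"twist": [0,0,0.003],"hand": 0.1},{"dp": [-1,0,14],"twist": [0,0,0.003],"hand": 0.1},{"dp": [-1,0,22],"twist": [0,0,0.003],"hand": 0.1},{"dp": [-1,0,30],"twist": [0,0,0.003],"hand": 0.1},{"dp": [-1,0,34],"twist": [0,0,0.003],"hand": 0.1}])

```text
clock: 39.15
tool_pos: [0.4892, 0.1784, 0.0636]
eef_rot: [0.713, 0.701, -0.0, -0.001]
contact_force: [-0.3, -0.2, -2.2]
opening: 0.678
finger_force: 39.8
```

```bash
python3 -c "
from h import *
st(); go([.490,.1782,.060],-1,0)"
```

```text
t 39.1 grasp [0.4892 0.1784 0.0606] y [ 1.    -0.017 -0.002] z [-0.002  0.002 -1.   ] q [-0.6   0.92  0.28  2.02 -0.79  0.31  0.32] F [-0.3 -0.2 -2.2] op 0.678 ff 39.8
dp [0, 1, 1] tw [-0.002, -0.002, 0.001]
```

Release, retreat up and clear toward −y, then check everything.

Request:
step_arm(motion=[{"dp": [0,0,1],"twist": [0,0,0],"hand": 0.1},{"dp": [0,0,1],"twist": [0,0,0],"hand": 0.75},{"dp": [0,0,1],"twist": [0,0,0],"hand": 1},{"dp": [0,0,1],"twist": [0,0,0],"hand": 1}])

```text
clock: 39.65
tool_pos: [0.4897, 0.1785, 0.0637]
eef_rot: [0.713, 0.701, 0.001, -0.001]
contact_force: [0.7, 0.2, 0.5]
opening: 0.986
finger_force: 0.0
```

Request:
step_arm(motion=[{"dp": [0,0,-20],"twist": [0,0,0],"hand": 1},{"dp": [0,0,-60],"twist": [0,0,0],"hand": 1},{"dp": [0,0,-110],"twist": [0,0,0],"hand": 1},{"dp": [-50,0,-130],"twist": [0,0,0],"hand": 1},{"dp": [-110,0,-150],"twist": [0,0,0],"hand": 1}])

```text
clock: 40.28
tool_pos: [0.4882, 0.069, 0.2141]
eef_rot: [0.712, 0.703, 0.001, -0.001]
contact_force: [0.9, -2.0, -0.6]
opening: 1.002
finger_force: 0.0
```

Request:
step_arm(motion=[{"dp": [-60,-10,0],"twist": [0,0,0],"hand": 1},{"dp": [-120,-20,0],"twist": [0,0,0],"hand": 1},{"dp": [-180,-30,0],"twist": [0,0,0],"hand": 1},{"dp": [-240,-40,0],"twist": [0,0,0],"hand": 1},{"dp": [-300,-50,0],"twist": [0,0,0],"hand": 1}])

```text
clock: 40.9
tool_pos: [0.4324, -0.2321, 0.2127]
eef_rot: [0.713, 0.701, 0.001, -0.001]
contact_force: [1.3, 0.6, -0.2]
opening: 1.0
finger_force: 0.0
```

```bash
python3 -c "
from h import *
st(); s=r.snapshot('top');objs(s)
d=r.snapshot('side')
im=np.hstack([cv2.resize(s['pixels'][190:330,90:330],(480,280)),cv2.resize(d['pixels'][220:480,200:440],(320,280))]);cv2.imwrite('pics/p6.png',im[...,::-1])
w=cloud(s);z=w[...,2];m=(z>.085)&(z<.105)&(np.hypot(w[...,0]-.433,w[...,1]-.376)<.05);p=w[m];print('cup',len(p),p.min(0),p.max(0))
for c,sn in (('top',s),('side',d)):
  for t in ['plug0','cup','mat','hammer','knife']:
    for e in r.search_frame(c,t): print(c,t,round(e['score'],2),np.round(towld(sn,e['at']),3))"
```

```text
t 40.9 grasp [ 0.4324 -0.232   0.2097] y [ 1.    -0.016 -0.   ] z [-0.     0.002 -1.   ] q [ 0.13  0.64  0.44  2.03 -0.49  0.57  0.89] F [ 1.3  0.6 -0.2] op 1.0 ff 0.0
524 c [489.4 178.3] sz [59.7 38.5] long axis -2.5 z 0.0661
445 c [486.7  18.9] sz [59.3 33.4] long axis -2.2 z 0.0659
378 c [489.3 124.9] sz [44.3 43.8] long axis 0.9 z 0.0658
369 c [488.3  68.9] sz [45.1 44. ] long axis 64.0 z 0.0663
cup 226 [0.40022752 0.34609099 0.08506084] [0.4620964  0.40920134 0.09935912]
top plug0 0.65 [0.545 0.096 0.027]
top plug0 0.61 [0.594 0.152 0.023]
top plug0 0.53 [0.589 0.131 0.026]
top plug0 0.53 [0.543 0.117 0.026]
top plug0 0.52 [0.574 0.167 0.026]
top cup 0.91 [0.431 0.385 0.052]
top mat 0.97 [0.443 0.357 0.004]
top mat 0.59 [0.547 0.1   0.026]
top mat 0.51 [ 0.671 -0.203  0.028]
top hammer 0.81 [ 0.667 -0.203  0.026]
top knife 0.62 [ 0.555 -0.442  0.023]
top knife 0.38 [0.588 0.104 0.021]
side plug0 0.67 [0.547 0.098 0.025]
side plug0 0.63 [0.595 0.159 0.024]
side plug0 0.55 [0.582 0.11  0.021]
side plug0 0.54 [0.54  0.12  0.021]
side plug0 0.48 [0.547 0.162 0.024]
side plug0 0.43 [0.574 0.169 0.022]
side cup 0.55 [0.432 0.398 0.061]
side mat 0.8 [0.444 0.399 0.004]
side mat 0.32 [0.573 0.169 0.022]
side hammer 0.72 [ 0.557 -0.434  0.02 ]
side hammer 0.62 [ 0.668 -0.126  0.026]
side knife 0.66 [ 0.559 -0.434  0.02 ]
```

View pics/p6.png

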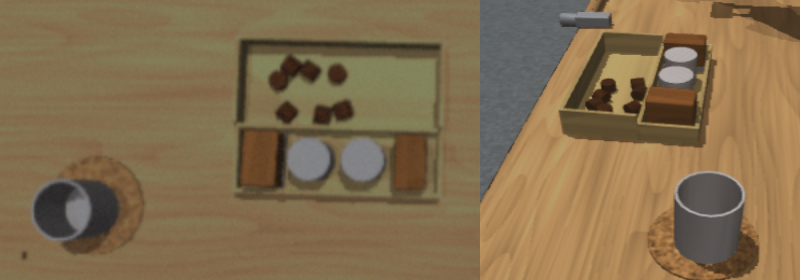

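The picture shows the four items standing in the row (row ≈160), seven plugs in the bin, and the empty cup on the mat at (75,207). The hammer and knife are where they started, so I'm handing in.

```bash
python3 -c "
from plant import r
print(r.finish_job())"
```

```text
the job is handed in; nothing more can be done
None
```

Order made up and handed in at about 41 s of robot time: two blocks and two tins stand in the narrow compartment, seven plugs are in the bin, the empty cup is on the mat, and the hammer and knife were not moved; the hand-in returned no verdict.

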